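Stamp the lid of a carton on a sloped packing tray

TASK

Slide the small carton of name cards on the sloped tray down until it sits flush and square against the tray's lower stop. Then take the blue self-inking stamp, set it flat on the middle of the carton's lid, long side along long side, and press its cap all the way down to its stop. Finally stand the stamp upright wholly on its cork mat and let go, leaving the carton against the stop and the calculator, tape roll and power bank undisturbed.

Things in the scene. Friction and masses are not known exactly. Their poses are not given: they have to be found in the camera images.
- tray: Grey sheet-metal tray with a black rubber liner on a wire foot, fixed, bed sloping 25 deg down toward the robot. Its frame lies in the bed: origin on the liner at the middle of the stop's inner face, 20 mm over the worktop; x up the slope, y along the stop (left), z square to the bed. Bed 230 (x) by 206 (y) inside; stop 22 high over the bed, side rims 8 high. The liner grips: the carton does not slide by itself.
- carton: White and brown carton of name cards, 97 (x) by 61 (y) by 34 (z) mm, 0.1 to 0.2 kg, lying on the tray up the slope from the stop, somewhat askew. Origin: centre of its underside; x along its long side (pointing up the slope), z out of the lid, which is flat at z = 34. Against the stop its origin is 48.5 mm up the tray's x.
- stamp: Self-inking stamp, 0.11 kg: black open foot 62 (x) by 44 (y) by 22 mm whose flat underside is the sole, and a blue cap 58 (x) by 38 (y) mm, from 38 to 92 mm above the sole when up, sliding on a grey core. Origin: centre of the sole; x along its long side, z up through the cap. Starts upright on the mat. Hold it by the blue cap, across the 38 mm, above 40 mm.
- stamp_top (a point): Centre of the top of the blue cap; 92 mm over the sole with the cap up, 76 mm with it fully down.
- stamp_head (a joint): How far the cap is pressed down toward the foot, m: 0 up, 0.016 at its stop, where the cap's lower edge meets the foot. A spring returns it: it starts to move at about 4.4 N and takes about 11.5 N at the stop.
- mat: Cork mat, 120 (x) by 100 (y) by 4 mm, fixed on the worktop left or right of the tray. Origin: centre of its underside; top at z = 4 mm.
- calculator: Pocket calculator 130 by 80 by 14 mm, loose bystander on the other side of the tray from the mat. Origin: centre of its underside.
- tape_roll: Roll of tan tape lying flat, 92 across, 48 high, loose bystander behind on the right. Origin: centre of its underside.
- power_bank: Dark blue-grey power bank 68 by 137 by 22 mm, loose bystander behind on the left. Origin: centre of its underside.

How it is judged:
By the outcome, as a careful person would: the job done as asked, in the order asked, and still so for the second after the job is handed in, with the robot touching nothing.
It also fails if it takes over 48 s, if anything falls off the work surface, if the arm or the gripper's body presses on something with over 40 N, if the wrist force passes 120 N, or if a joint passes its speed limit or range.

ROBOT

A 6-joint arm with a two-finger parallel gripper is mounted at the origin on a cart in front of the work surface, level with it; the furniture and walls round the work are solid. World frame = base frame: x ahead of the robot, y to its left, z up, the work surface at z = 0. Lengths are in m, angles in rad, forces in N, time in s.
With the tool pointing down it reaches from about 0.225 to 0.875 m from the base axis. Payload 3.4 kg.
Tool frame: the origin (TCP) lies at the very end of the fingers, on their centre line; the grasp point (between the pads) lies 19 mm behind it (tcp_to_grasp is the distance from the TCP to the grasp point, in m); x points along the fingers, y is the direction in which the jaws open and shut, and the axes are right-handed (so a half turn about x gives the same grasp; the last joint's range is limited). The gripper opens to 85 mm and grips with 20 to 120 N. Pads are 22 mm wide; open, the fingers measure 114 mm over their backs; the gripper's body (76 mm by 85 mm) begins 54 mm behind the grasp point. The pads swing forward as they close: fully open they stand 13 mm farther back than shut.
Start: joints at [-0.121, 0.276, 1.505, -0, 1.361, -0.121], TCP at [0.575, -0, 0.231] pointing down, gripper open.
Joint ranges: [-2.89, 2.89], [-0.75, 2.08], [0.22, 2.7], [-1.18, 4.32], [0.11, 2.71], [-2.7, 2.7]. Speed limits (rad/s): [2.57, 2.57, 3.14, 3.14, 3.14, 3.14].

INTERFACE

Orientations are given as a rotation vector (axis times angle).
In Python, from station import * gives the robot as it stands. The module is installed in compiled form; this text tells all that it offers.
- The arm moves only by the shell command python3 -m crank 'ROWS'. ROWS is JSON, a list of rows, each an object with "offset": the shift along the tool's x, y, z in units of 300 mm (1.0 is 300 mm), a list of three; "turn": the turn about the tool's x in units of pi rad (1.0 is pi rad); "jaw": the opening, from 0 (shut) to 1 (fully open). In form: [{"offset": [tx, ty, tz], "turn": turn, "jaw": jaw}, ...]. A call has 1 to 8 rows; each row shifts and turns the commanded pose from where the row before left it, along the tool's axes as they then stand; what a row does not reach is not made up. A row lasts 1/10 s, in which the tool goes at most 50 mm and 8.59 degrees, less where a joint would pass 70% of its speed; a pose out of reach is approached as far as the arm can. A call with a number of a shift or a turn outside -1 to 1 is refused whole. A call with a gripper value outside its range is refused whole. The fingers move at their own pace and stop on an object; the grip force is fixed at half the most. Time passes only in rows, so rows that do not move let the fingers close. It gives the time, the measured TCP pose, the force and the opening at its end, in the units of the state.
- get_state(): the state, without advancing time (a new reading comes with each control period).
- read_camera(name): name is "scene" or "side" or "wrist"; returns a dict with "pixels" (480x640x3 uint8, blue, green, red), "fov_y" (degrees; the focal length in pixels is half the picture's height over the tangent of half this angle, whatever the lens; pixels are square), "cx", "cy" (the principal point, pixels), "distortion" ([k1, k2, p1, p2, k3] as OpenCV has them; the pictures are not rectified), "world_to_cam" (4x4, takes a point from world to camera coordinates); the wrist camera has in their place "T_tool_cam" (4x4, takes a point from camera to tool coordinates, whose origin is the TCP and whose axes are the tool frame's). Camera axes: x right, y down, z forward; pixel columns grow to the right and rows downward; lengths in m; the calibration is good to about 2 mm. A picture is of the moment at which its call begins: read the wrist's pose just before it. There is no depth.
- finish_job(): hands the job in, once; it reports no verdict.
Trained networks look in a picture, given as the dict that the camera call returned (one of the last four; its "shot" number tells which), for a name from the list of things; names that differ only in an ending like _2 or _b are one class to them, and where a whole thing is asked for, a point or a joint stands for the part that bears it (a point fixed in the world has none). Each returns a list of dicts, best first, with "conf" (0 to 1); they miss things now and then, are a little off and sometimes report something else, mostly with a low value. They report only what shows in the picture. A call takes as long as a camera call.
- find_in(picture, label): "bbox" ([left, top, right, bottom] in pixels, round what is visible of it).
- outline_of(picture, label): "pixels" (480x640 bool, what is visible of it) and "bbox" ([left, top, right, bottom] in pixels, round what is visible of it).
- place_of(picture, label): "xy" ([column, row] in pixels: a listed point, or the origin of a listed thing).
The state is a dict: "time": time; "q": joint angles; "qvel": joint speeds; "joint_torque": joint torques, N m; "tool_pos": TCP position; "tool_rot": TCP orientation; "wrist_force": force on the tool from outside, world axes, zero at the start; "ft_torque": the same for the moment, N m; "finger_gap": opening from 0.0 (shut) to 1.0 (fully open).
Only numpy, scipy, OpenCV 4.12 (cv2) and the standard library are available. Lean on these libraries where they do the work, as an engineer would, in place of code of your own. Each camera call takes 0.05 s, during which the arm holds its last target.

## Working session

There is one attempt and no reset: what is moved stays moved. The work goes in short steps, Python scripts to look and compute and a shell command to move; the robot and the scene stay as the last step left them, time stands still between calls to the robot, and variables do not carry over. Pictures are saved under pics/ and viewed, and the job is handed in when it is done.

```bash
mkdir -p pics; ls; cat > h.py <<'E'
from station import *
import numpy as np, cv2
from scipy.spatial.transform import Rotation as R
def save(p,n): cv2.imwrite('pics/'+n+'.png',p["pixels"])
def K(p):
    f=240/np.tan(np.radians(p["fov_y"])/2); return np.array([[f,0,p["cx"]],[0,f,p["cy"]],[0,0,1.]])
def w2c(p,st=None):
    if "world_to_cam" in p: return np.array(p["world_to_cam"])
    T=np.eye(4);T[:3,:3]=R.from_rotvec(st["tool_rot"]).as_matrix();T[:3,3]=st["tool_pos"]
    return np.linalg.inv(T@np.array(p["T_tool_cam"]))
def ray(p,uv,st=None):
    M=np.linalg.inv(w2c(p,st))
    n=cv2.undistortPoints(np.array([[uv]],float),K(p),np.array(p["distortion"]))[0,0]
    d=M[:3,:3]@np.array([n[0],n[1],1]); return M[:3,3],d
def onplane(p,uv,pt,n=(0,0,1),st=None):
    o,d=ray(p,uv,st); n=np.array(n); return o+d*((np.array(pt)-o)@n)/(d@n)
def proj(p,X,st=None):
    M=w2c(p,st); return cv2.projectPoints(np.array(X,float).reshape(-1,3),cv2.Rodrigues(M[:3,:3])[0],M[:3,3],K(p),np.array(p["distortion"]))[0][:,0]
E
python3 - <<'E'
from h import *
np.set_printoptions(precision=4,suppress=True)
s=get_state();print(s)
for n in("scene","side"):
    p=read_camera(n);save(p,n+'0')
    print(n,p["fov_y"],p["cx"],p["cy"],p["distortion"],np.linalg.inv(p["world_to_cam"]))
    for l in("tray","carton","stamp","stamp_top","mat","calculator","tape_roll","power_bank"):
        f=find_in(p,l);q=place_of(p,l)
        print(l,[(x["bbox"],x["conf"]) for x in f[:2]],[(x["xy"],x["conf"]) for x in q[:2]])
s=get_state()
p=read_camera("wrist");save(p,'wrist0');print(p["T_tool_cam"])
E
```

```text
pics
{'time': 0.0, 'q': array([-0.121 ,  0.2766,  1.5062, -0.    ,  1.3607, -0.121 ]), 'qvel': array([-0.0004,  0.0006, -0.0014,  0.0001, -0.0003, -0.0004]), 'joint_torque': array([  0.0006, -41.6768, -24.5809,  -0.0002,   0.0111,   0.    ]), 'tool_pos': array([0.5745, 0.0001, 0.2304]), 'tool_rot': array([ 1.2084,  1.2107, -1.2104]), 'wrist_force': array([-0.4865,  0.4974,  0.7896]), 'ft_torque': array([ 0.001 , -0.036 ,  0.0093]), 'finger_gap': 1.002820705921315}
scene 50.39533935296848 323.54843018645846 235.47830073769427 [-0.1154  0.      0.      0.      0.    ] [[ 0.6367 -0.4622  0.6172 -0.1091]
 [-0.7711 -0.3781  0.5123 -0.563 ]
 [-0.0034 -0.8021 -0.5971  0.7764]
 [ 0.      0.      0.      1.    ]]
tray [([284.4, 202.7, 410.7, 322.2], 0.86)] [([327.1, 302.7], 0.69)]
carton [([329.4, 231.4, 372.6, 282.6], 0.9)] [([349.2, 255.5], 0.89)]
stamp [([408.1, 325.3, 447.2, 387.6], 0.67), ([183.0, 220.0, 238.2, 260.1], 0.63)] [([421.8, 369.0], 0.63), ([212.6, 237.9], 0.28)]
stamp_top [([413.1, 322.0, 444.9, 363.4], 0.85), ([223.3, 186.0, 276.6, 217.3], 0.29)] [([431.8, 336.0], 0.71)]
mat
[... 479 characters left out ...]
.      1.    ]]
tray [([264.1, 190.0, 370.2, 281.8], 0.8)] [([354.6, 224.9], 0.83)]
carton [([300.9, 208.1, 344.0, 232.5], 0.98)] [([318.3, 227.1], 0.81), ([385.6, 362.7], 0.17)]
stamp [] [([354.9, 225.4], 0.38)]
stamp_top [] []
mat [([259.5, 139.3, 294.6, 173.5], 0.6), ([353.8, 135.9, 364.8, 165.7], 0.44)] [([341.1, 149.6], 0.65)]
calculator [([356.8, 341.4, 419.4, 386.6], 0.65)] [([384.0, 363.4], 0.83), ([353.3, 225.6], 0.57)]
tape_roll [([257.8, 139.5, 293.7, 173.7], 0.87)] []
power_bank [([293.9, 363.0, 340.0, 419.9], 0.88)] [([314.8, 392.1], 0.86)]
[[ 0.0014 -0.258   0.9661 -0.1402]
 [ 1.     -0.0004 -0.0015 -0.0005]
 [ 0.0008  0.9661  0.258  -0.0653]
 [ 0.      0.      0.      1.    ]]
```

View pics/scene0.png

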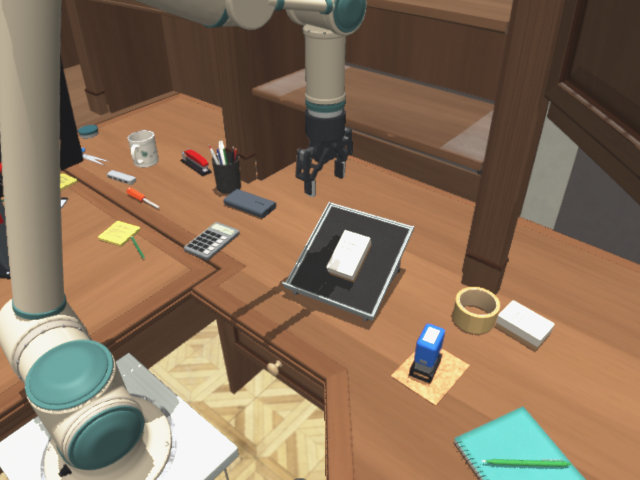

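View pics/side0.png

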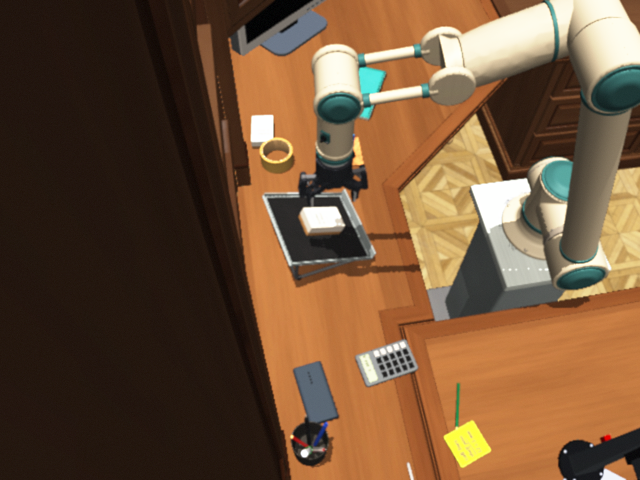

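View pics/wrist0.png

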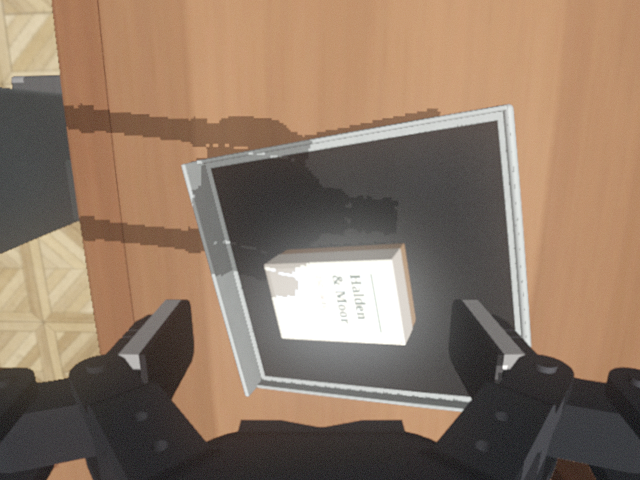

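The scene shows the tray in the middle, with the stop on the robot's side. The stamp is on its mat at about (428,355), to the right of the tray. In the wrist view the bed corners lie near (211,166), (262,376) and (498,122). I'll fit the poses next.

```bash
cat > pk.py <<'E'
E
python3 - <<'E'
from h import *
import pickle
d={}
for n in("scene","side","wrist"):
    s=get_state();p=read_camera(n);d[n]=(p,s)
p,s=d["wrist"]
for l in("tray","carton"):print(l,[(x["xy"],x["conf"]) for x in place_of(p,l)])
o=outline_of(p,"carton");print(len(o));d["om"]=o[0]["pixels"] if o else None
pickle.dump(d,open('d0.pkl','wb'));print(get_state()["time"])
cv2.imwrite('pics/wz.png',cv2.resize(p["pixels"][80:430,160:560],(800,700))[:600])
cv2.imwrite('pics/wz2.png',cv2.resize(p["pixels"][200:430,160:560],None,fx=2,fy=2))
q=d["scene"][0]["pixels"]
cv2.imwrite('pics/sz.png',cv2.resize(q[190:410,270:480],None,fx=2.7,fy=2.7,interpolation=cv2.INTER_CUBIC))
E
```

```text
tray [([235.9, 277.8], 0.66)]
carton [([348.1, 283.7], 0.93)]
1
2.05
```

View pics/wz.png

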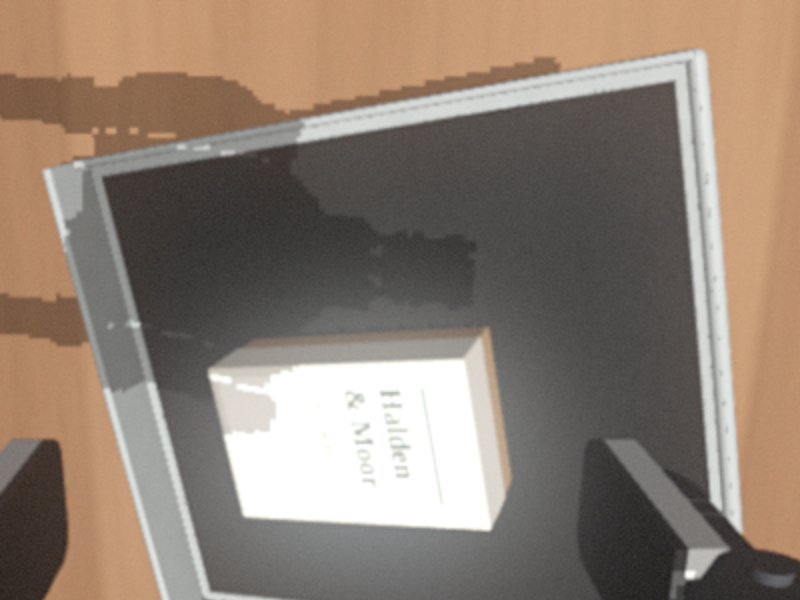

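View pics/wz2.png

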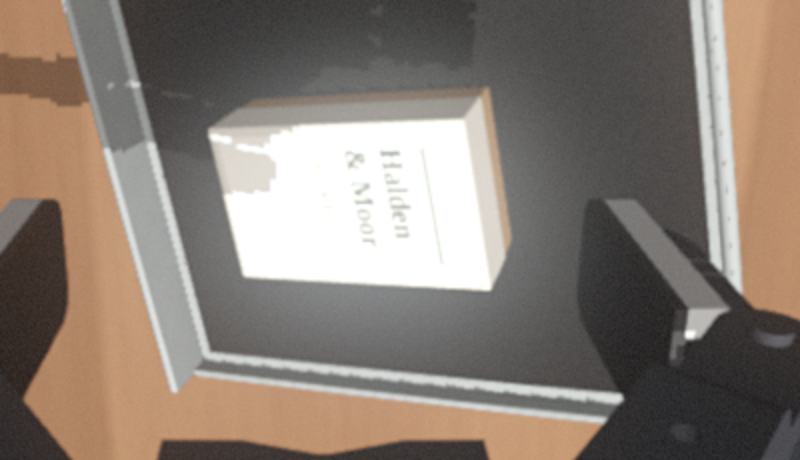

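View pics/sz.png

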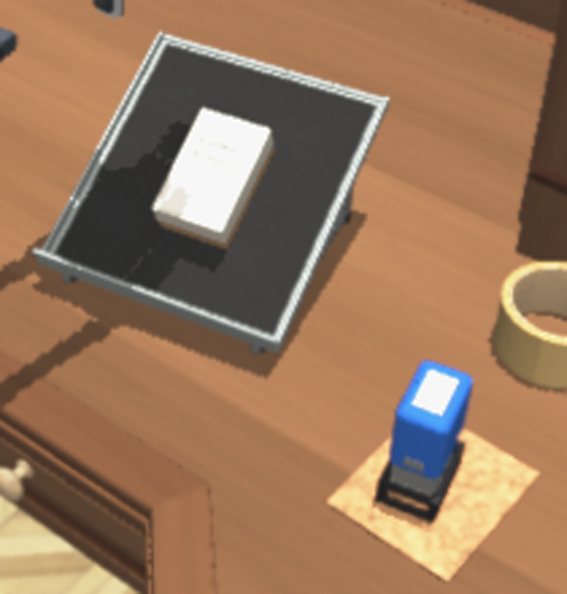

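```bash
cat >> h.py <<'E'
from scipy.optimize import least_squares
def trayR(yaw): return (R.from_euler('z',yaw)*R.from_euler('y',-np.radians(25))).as_matrix()
def tw(t,P): return np.array(P,float)@trayR(t[2]).T+np.array([t[0],t[1],0.020])
def lcl(c,P): # carton->tray frame
    k,s=np.cos(c[2]),np.sin(c[2]); P=np.array(P,float)
    return np.c_[c[0]+k*P[:,0]-s*P[:,1], c[1]+s*P[:,0]+k*P[:,1], P[:,2]]
BED=np.array([[0,.103,0],[0,-.103,0],[.23,.103,0],[.23,-.103,0]])
CB=np.array([[a*.0485,b*.0305,z] for z in(.034,0) for a,b in((-1,1),(-1,-1),(1,1),(1,-1))])
def lines(im,p,P,E,st,col):
    q=proj(p,P,st)
    for a,b in E: cv2.line(im,tuple(int(round(v)) for v in q[a]),tuple(int(round(v)) for v in q[b]),col,1)
CE=[(0,1),(1,3),(3,2),(2,0),(4,5),(5,7),(7,6),(6,4),(0,4),(1,5),(2,6),(3,7)]
BE=[(0,1),(1,3),(3,2),(2,0)]
E
python3 - <<'E'
from h import *
import pickle
np.set_printoptions(precision=4,suppress=True)
d=pickle.load(open('d0.pkl','rb'));p,s=d["wrist"]
obs=np.array([[212,169],[264,378],[497.5,121]])
f=lambda t:(proj(p,tw(t,BED[:3]),s)-obs).ravel()
r=least_squares(f,[.4,0,0]);t=r.x;print("tray",t,np.degrees(t[2]),r.fun)
co=np.array([[264,265],[282,339],[392.5,257.5],[405,345],[404,244],[415.5,321]])
g=lambda c:(proj(p,tw(t,lcl(c,CB[[0,1,2,3,6,7]])),s)-co).ravel()
r=least_squares(g,[.1,0,0]);c=r.x;print("carton in tray",c,np.degrees(c[2]),r.fun)
sp=d["scene"][0]
ims=[]
for n in d:
    if n=="om":continue
    p,s=d[n];im=p["pixels"].copy()
    lines(im,p,tw(t,BED),BE,s,(0,255,0));lines(im,p,tw(t,lcl(c,CB)),CE,s,(0,0,255))
    cv2.imwrite(f'pics/ov_{n}.png',im if n=="wrist" else cv2.resize(im[180:400,250:490],None,fx=2.5,fy=2.5))
# stamp top in scene
print(onplane(sp,(431.8,336),(0,0,.096)),onplane(sp,(421.8,369),(0,0,.004)),onplane(sp,(431.3,373.2),(0,0,0.004)))
for n in("scene","side"):
    q=d[n][0]
E
```

```text
tray [ 0.4971 -0.0738  0.1975] 11.313915094447792 [-10.0365   1.035   -3.2247   8.3069   9.1898  -3.5794]
carton in tray [ 0.1102  0.001  -0.0005] -0.02920994405877072 [-1.7739 -0.4567 -1.0996  0.1706 -1.0354  1.9712  0.5774  0.894   1.0589
 -2.3783  1.7124 -0.0199]
[ 0.4853 -0.3189  0.096 ] [ 0.4808 -0.3136  0.004 ] [ 0.4834 -0.3329  0.004 ]
```

```bash
python3 -c "
import cv2,numpy as np
a=cv2.imread('pics/ov_scene.png')[:,:];b=cv2.imread('pics/ov_side.png')
print(a.shape)
cv2.imwrite('pics/ov2.png',np.hstack([a[:400,:400],b[:400,:400]]))"
```

```text
(550, 600, 3)
```

View pics/ov2.png

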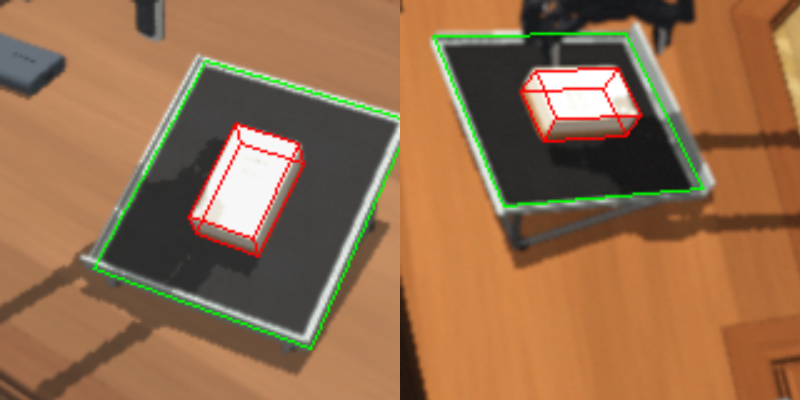

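View pics/ov_wrist.png

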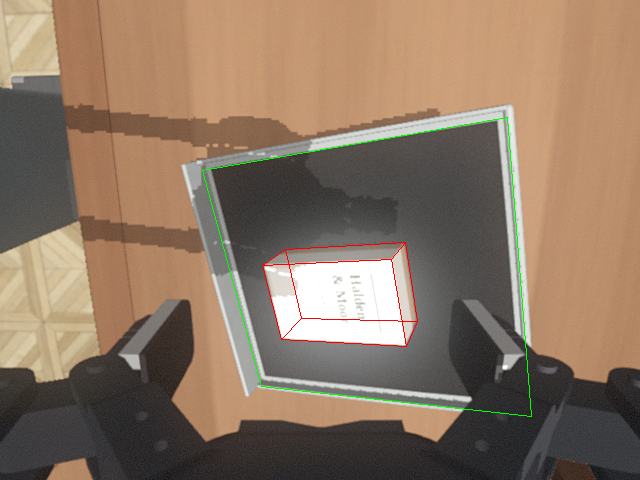

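```bash
python3 - <<'E'
from h import *
import pickle
np.set_printoptions(precision=4,suppress=True)
d=pickle.load(open('d0.pkl','rb'));p,s=d["wrist"]
ob={"wrist":([0,1,2],[[212,169],[264,378],[497.5,121]]),"scene":([0,1,2,3],[[290.4,282.6],[370,313.3],[333,208.5],[407.8,228.1]])}
co={"wrist":np.array([[264,265],[282,339],[392.5,257.5],[405,345],[404,244],[415.5,321]])}
def bed(v):
    return np.array([[v[3],.103-v[4],0],[v[3],-.103+v[4],0],[.23-v[5],.103-v[4],0],[.23-v[5],-.103+v[4],0]])
def f(v):
    r=[]
    for n,(i,o) in ob.items():
        q,st=d[n];r.append((proj(q,tw(v,bed(v)[i]),st)-np.array(o)).ravel()*(1 if n=="wrist" else 1.5))
    r.append(np.array(v[3:])*300)
    return np.concatenate(r)
r=least_squares(f,[.4,0,0,0,0,0]);t=r.x;print(t,np.degrees(t[2]),r.fun)
c=least_squares(lambda c:(proj(p,tw(t,lcl(c,CB[[0,1,2,3,6,7]])),s)-co["wrist"]).ravel(),[.1,0,0]);print(c.x,np.degrees(c.x[2]),c.fun);c=c.x
ims=[]
for n in("scene","side"):
    p,s=d[n];im=cv2.resize(p["pixels"],None,fx=4,fy=4,interpolation=cv2.INTER_CUBIC)
    for P,E,col in((tw(t,bed(t)),BE,(0,255,0)),(tw(t,BED),BE,(255,255,0)),(tw(t,lcl(c,CB)),CE,(0,0,255))):
        q=proj(p,P,s)*4+1.5
        for a,b in E: cv2.line(im,tuple(q[a].astype(int)),tuple(q[b].astype(int)),col,1)
    x,y=(1100,780) if n=="scene" else (1030,730)
    cv2.imwrite(f'pics/ov3{n}.png',im[y:y+560,x:x+600])
E
```

```text
[ 0.4971 -0.0683  0.1902  0.0079  0.006   0.0069] 10.898382968869965 [-0.3343 -0.047   1.2987 -1.3603 -0.046   1.3488 -1.2283  1.3287  0.0863
  0.4709 -2.4051 -3.965   1.3216  1.0719  2.371   1.7902  2.0652]
[ 0.109  -0.004   0.0066] 0.38074073015877447 [-1.5492 -0.4631 -1.0021  0.1568 -1.0773  1.8896  0.4913  0.792   1.0158
 -2.2737  1.6379  0.0484]
```

View pics/ov3scene.png

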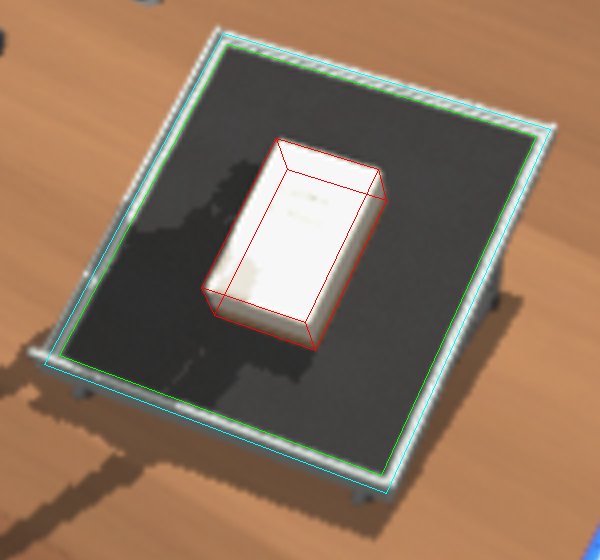

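View pics/ov3side.png

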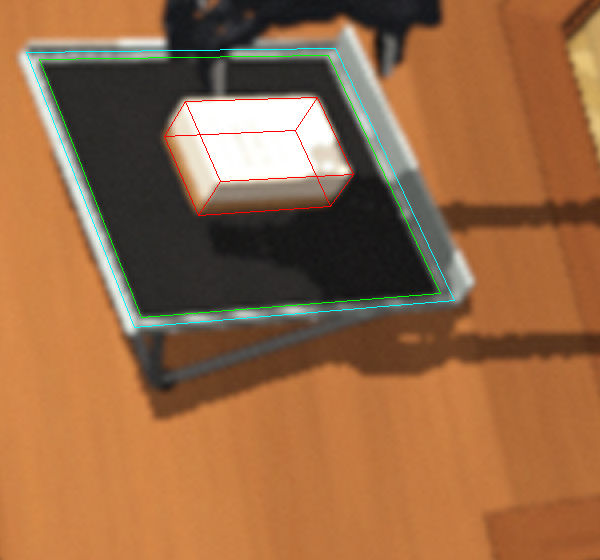

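```bash
cat >> h.py <<'E'
T0=np.array([.4971,-.0683,.1902])
def hw(h,l,z):  # horizontal dist up tray, lateral(left), world z
    k,s=np.cos(T0[2]),np.sin(T0[2]); return np.array([T0[0]+k*h-s*l,T0[1]+s*h+k*l,z])
def bedz(h): return .02+h*np.tan(np.radians(25))
def go(target,st=None,yaw=None):
    st=st or get_state(); M=R.from_rotvec(st["tool_rot"]).as_matrix()
    dv=M.T@(np.array(target)-st["tool_pos"]); ty=np.degrees(np.arctan2(M[1,1],M[0,1]))
    print("off mm",np.round(dv*1000,1),"units",np.round(dv/.3,4),"tool y at deg",round(ty,2))
    if yaw is not None:
        a=(yaw-ty+180)%360-180; print("turn for yaw", -a/180, "alt",(-a+(180 if a>0 else -180))/180)
E
python3 - <<'E'
from h import *
yaw=np.degrees(T0[2])
z=np.tan(np.radians(25))
l=-.004
hs=.1427+.011+.014
for h in (hs,):
    print(h,bedz(h+.013)+.004,hw(h,l,bedz(h+.013)+.004))
    go(hw(h,l,bedz(h+.013)+.004),yaw=yaw-90)
E
```

```text
0.16770000000000002 0.10826179382860826 [ 0.66253199 -0.04052329  0.10826179]
off mm [123.1  87.5  40.5] units [0.4103 0.2916 0.135 ] tool y at deg -0.0
turn for yaw 0.4394476294762169 alt -0.5605523705237831
```

```bash
python3 -m crank '[{"offset":[0,0.0972,0.045],"turn":0,"jaw":0.3},{"offset":[0,0.0972,0.045],"turn":0,"jaw":0.3},{"offset":[0,0.0972,0.045],"turn":0,"jaw":0.3},{"offset":[0,0,0],"turn":0.044,"jaw":0.3},{"offset":[0,0,0],"turn":0.044,"jaw":0.3},{"offset":[0,0,0],"turn":0.044,"jaw":0.3},{"offset":[0,0,0],"turn":0.044,"jaw":0.3},{"offset":[0,0,0],"turn":0.044,"jaw":0.3}]'
python3 -m crank '[{"offset":[0,0,0],"turn":0.044,"jaw":0.3},{"offset":[0,0,0],"turn":0.044,"jaw":0.3},{"offset":[0,0,0],"turn":0.044,"jaw":0.3},{"offset":[0,0,0],"turn":0.044,"jaw":0.3},{"offset":[0,0,0],"turn":0.044,"jaw":0.3}]'
python3 - <<'E'
from h import *
p=read_camera("wrist");save(p,'w1')
go(hw(.1677,-.004,.1083),yaw=np.degrees(T0[2])-90);print(get_state())
E
```

```text
time: 2.85
tool_pos: [0.6626, -0.0405, 0.2311]
tool_rot: [1.701, 0.795, -1.701]
wrist_force: [-1.0, -1.0, 0.9]
finger_gap: 0.3
time: 3.35
tool_pos: [0.6625, -0.0405, 0.2313]
tool_rot: [2.126, 0.195, -2.126]
wrist_force: [0.1, -0.2, -0.3]
finger_gap: 0.298
off mm [122.9   0.   -0. ] units [ 4.097e-01  1.000e-04 -1.000e-04] tool y at deg -79.72
turn for yaw -0.003441811405948177 alt 0.9965581885940519
{'time': 3.4, 'q': array([-1.65826900e-01,  4.10917539e-01,  1.29936555e+00,  2.13864987e-05,
        1.43141638e+00,  1.22557922e+00]), 'qvel': array([-7.97253434e-04, -2.61881460e-04,  8.04032577e-04, -1.35202973e-03,
       -8.87804539e-04, -2.77656008e-01]), 'joint_torque': array([ 6.73659277e-03, -5.02149689e+01, -2.51904684e+01, -1.97687336e-04,
        1.78590690e-03,  3.56694292e-01]), 'tool_pos': array([ 0.66250926, -0.04050699,  0.23121948]), 'tool_rot': array([ 2.12742724,  0.19139013, -2.12763656]), 'wrist_force': array([-0.39818872, -0.11670307, -0.19244824]), 'ft_torque': array([0.00785821, 0.00605536, 0.00010609]), 'finger_gap': 0.3023786228408953}
```

View pics/w1.png

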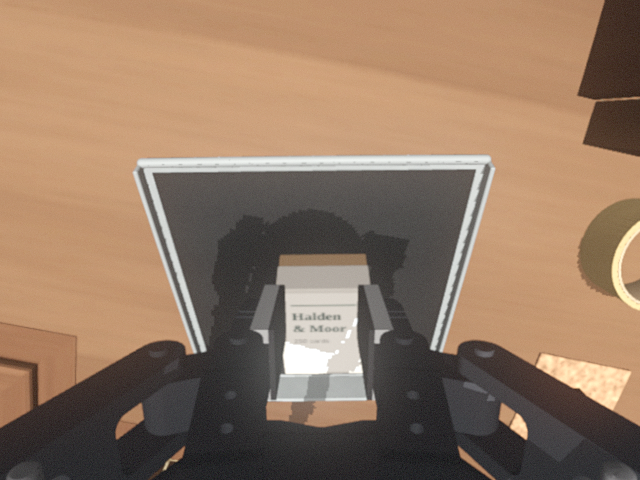

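```bash
python3 -m crank '[{"offset":[0.13,0,0],"turn":0,"jaw":0.3},{"offset":[0.13,0,0],"turn":0,"jaw":0.3},{"offset":[0.11,0,0],"turn":0,"jaw":0.3},{"offset":[0.02,0,0],"turn":0,"jaw":0.3},{"offset":[0.014,0,0],"turn":0,"jaw":0.3}]'
python3 - <<'E'
from h import *
save(read_camera("scene"),'s2')
im=cv2.imread('pics/s2.png');cv2.imwrite('pics/s2z.png',cv2.resize(im[170:340,260:440],None,fx=4,fy=4)[:600])
go(hw(.1677,-.004,.1083))
E
```

```text
time: 3.9
tool_pos: [0.6625, -0.0405, 0.1097]
tool_rot: [2.121, 0.202, -2.123]
wrist_force: [-0.1, -0.2, 0.7]
finger_gap: 0.298
off mm [ 2.  -0.2  0.5] units [ 0.0065 -0.0006  0.0017] tool y at deg -79.15
```

View pics/s2z.png

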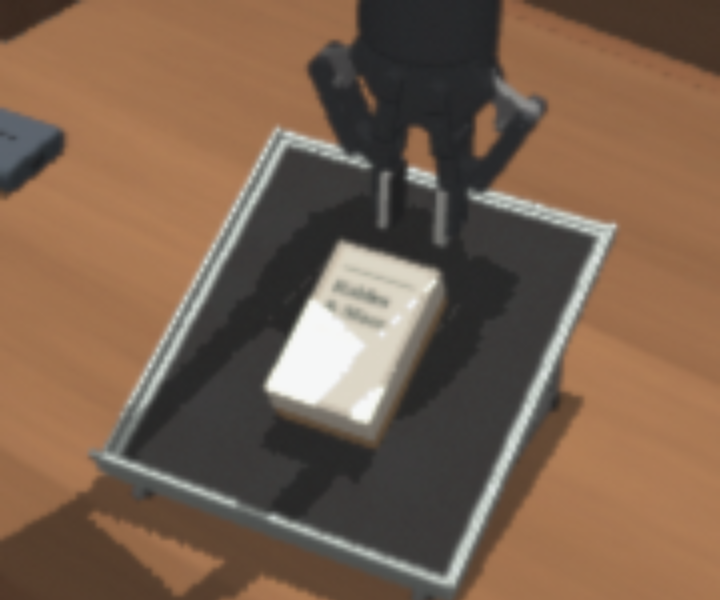

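The fingers are clear, just uphill of the carton's upper end (zoom (385,230) and (440,240)). Now I'll push down the slope.

```bash
python3 -m crank '[{"offset":[0.0187,0,0.04],"turn":0,"jaw":0.3},{"offset":[0.0187,0,0.04],"turn":0,"jaw":0.3},{"offset":[0.0187,0,0.04],"turn":0,"jaw":0.3},{"offset":[0.0187,0,0.04],"turn":0,"jaw":0.3},{"offset":[0.0187,0,0.04],"turn":0,"jaw":0.3}]'
python3 - <<'E'
from h import *
p=read_camera("wrist");save(p,'w3');s=get_state();print(s["wrist_force"])
E
```

```text
time: 4.45
tool_pos: [0.6054, -0.0522, 0.0847]
tool_rot: [2.127, 0.2, -2.115]
wrist_force: [0.2, 0.4, 0.6]
finger_gap: 0.298
[-3.24810772 -0.39280913 -0.70369121]
```

View pics/w3.png

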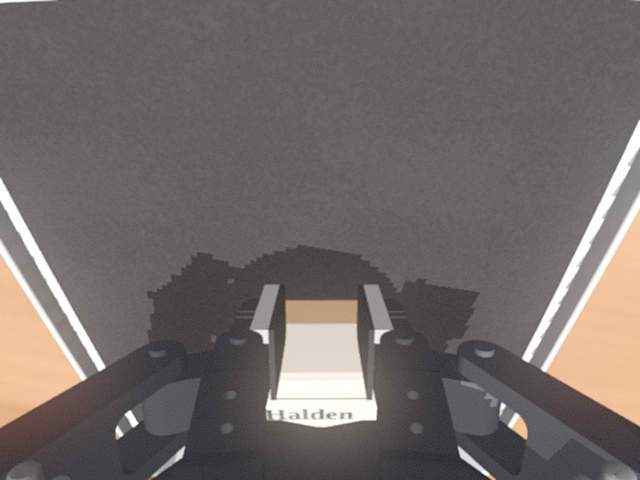

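```bash
python3 -m crank '[{"offset":[0.0093,0,0.02],"turn":0,"jaw":0.3},{"offset":[0.0047,0,0.01],"turn":0,"jaw":0.3}]'; python3 -m crank '[{"offset":[0.0047,0,0.01],"turn":0,"jaw":0.3}]';python3 - <<'E'
from h import *
p=read_camera("scene");save(p,'s4')
im=cv2.imread('pics/s4.png');cv2.imwrite('pics/s4z.png',cv2.resize(im[190:340,260:440],None,fx=4,fy=4)[:600])
p=read_camera("side");im=p["pixels"];cv2.imwrite('pics/d4z.png',cv2.resize(im[160:300,250:400],None,fx=4,fy=4)[:600])
print(get_state()["wrist_force"])
E
```

```text
time: 4.7
tool_pos: [0.5958, -0.0537, 0.0793]
tool_rot: [2.125, 0.2, -2.119]
wrist_force: [0.4, 0.1, 1.0]
finger_gap: 0.297
time: 4.8
tool_pos: [0.593, -0.0542, 0.0774]
tool_rot: [2.125, 0.2, -2.119]
wrist_force: [0.6, 0.8, -0.1]
finger_gap: 0.298
[-0.45426361  0.93614281  0.41939336]
```

View pics/s4z.png

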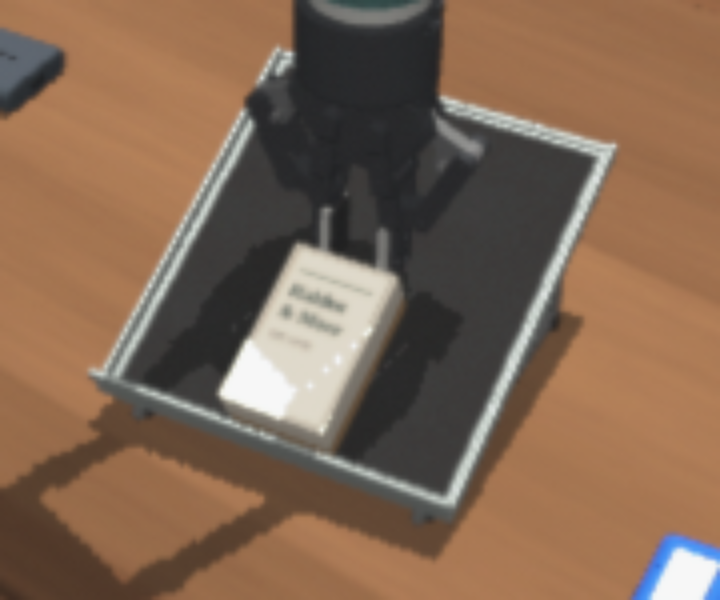

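View pics/d4z.png

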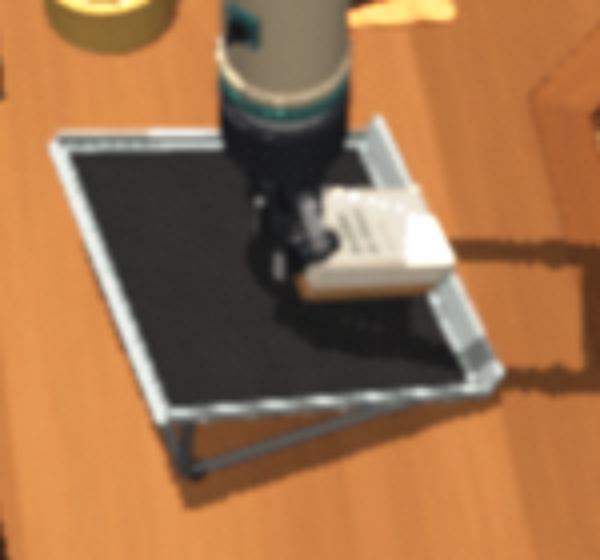

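```bash
for i in 1; do python3 -m crank '[{"offset":[0.0047,0,0.01],"turn":0,"jaw":0.3}]'; done; python3 -m crank '[{"offset":[0.0047,0,0.01],"turn":0,"jaw":0.3}]' | grep -E 'force|pos'; python3 -m crank '[{"offset":[0.0031,0,0.0067],"turn":0,"jaw":0.3}]' | grep -E 'force|pos'
```

```text
time: 5.0
tool_pos: [0.5899, -0.0546, 0.0754]
tool_rot: [2.124, 0.2, -2.12]
wrist_force: [0.4, 0.7, 0.6]
finger_gap: 0.302
tool_pos: [0.5882, -0.0549, 0.0745]
wrist_force: [4.4, 3.0, 6.8]
tool_pos: [0.5881, -0.055, 0.0746]
wrist_force: [6.7, 4.1, 7.8]
```

```bash
python3 -m crank '[{"offset":[0.0035,0,0.01],"turn":0,"jaw":0.3},{"offset":[0,0,0],"turn":0,"jaw":0.3}]' | grep -E 'force|pos'; python3 - <<'E'
from h import *
p=read_camera("scene");im=p["pixels"];cv2.imwrite('pics/s5z.png',cv2.resize(im[190:340,260:440],None,fx=4,fy=4)[:600])
E
```

```text
tool_pos: [0.5881, -0.0551, 0.0747]
wrist_force: [8.8, 5.3, 6.2]
```

View pics/s5z.png

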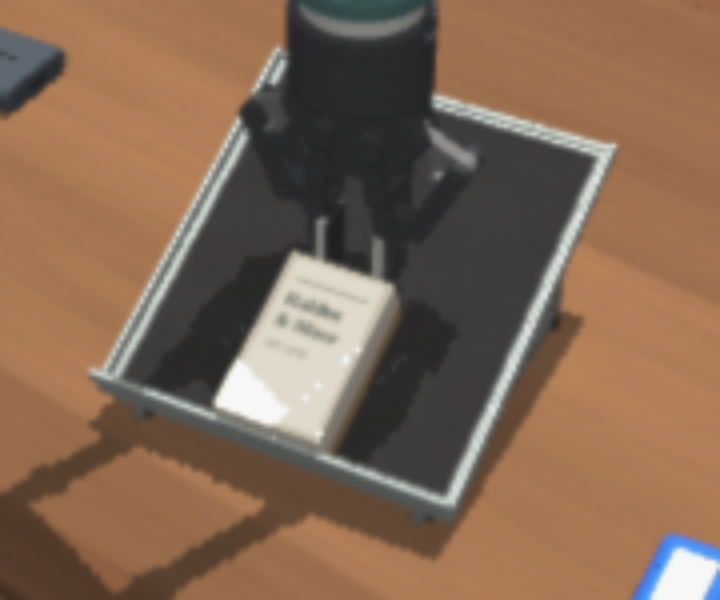

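```bash
python3 -m crank '[{"offset":[-0.03,0,-0.067],"turn":0,"jaw":0.3},{"offset":[-0.14,0,-0.06],"turn":0,"jaw":0.6},{"offset":[-0.16,0,0],"turn":0,"jaw":1},{"offset":[-0.16,0,0],"turn":0,"jaw":1},{"offset":[-0.16,0,0.05],"turn":0,"jaw":1},{"offset":[0,0,0.16],"turn":0,"jaw":1},{"offset":[0,0,0.16],"turn":0,"jaw":1},{"offset":[0,0,0.16],"turn":0,"jaw":1}]' 
python3 - <<'E'
from h import *
go([.47,-.077,.25])
p=read_camera("wrist");save(p,'w6')
E
```

```text
time: 6.25
tool_pos: [0.4604, -0.0788, 0.2663]
tool_rot: [2.121, 0.201, -2.122]
wrist_force: [-0.1, -0.5, 0.8]
finger_gap: 1.002
off mm [16.3  0.1 -9.8] units [ 0.0542  0.0002 -0.0326] tool y at deg -79.15
```

View pics/w6.png

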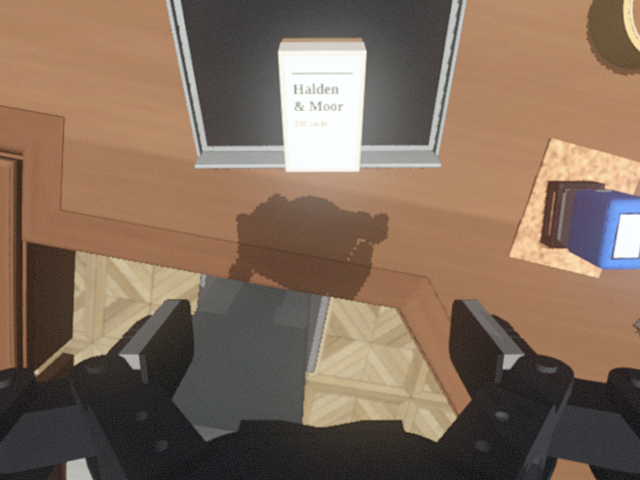

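```bash
python3 - <<'E'
from h import *
import pickle
s=get_state();p=read_camera("wrist");pickle.dump((p,s),open('d6.pkl','wb'))
cv2.imwrite('pics/w6a.png',cv2.resize(p["pixels"][20:190,180:380],None,fx=3.5,fy=3.5,interpolation=cv2.INTER_CUBIC))
cv2.imwrite('pics/w6b.png',cv2.resize(p["pixels"][120:300,500:640],None,fx=3.3,fy=3.3,interpolation=cv2.INTER_CUBIC))
E
```

```text
(no output)
```

View pics/w6a.png

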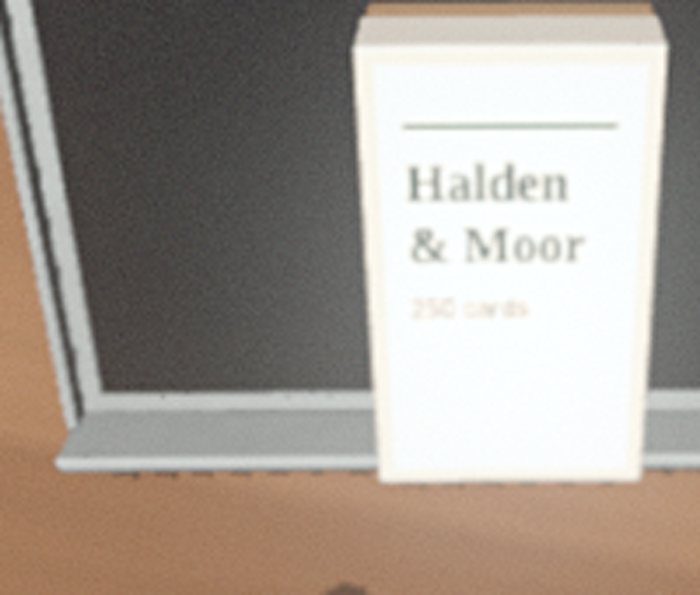

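View pics/w6b.png

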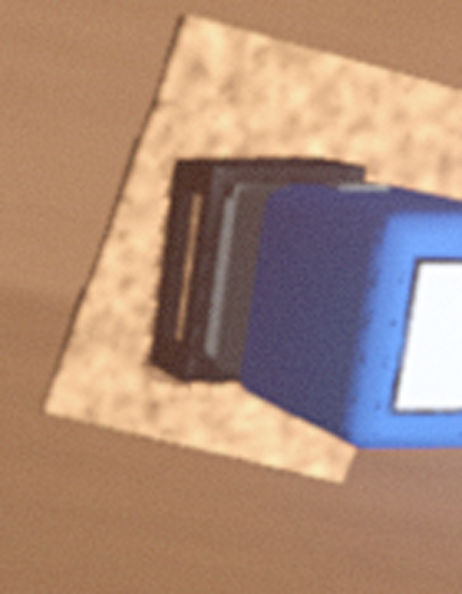

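```bash
python3 - <<'E'
from h import *
import pickle
np.set_printoptions(precision=4,suppress=True)
p,s=pickle.load(open('d6.pkl','rb'))
print(s["tool_pos"])
co=np.array([[288.6,157.4],[362.9,157.4],[281.7,33.1],[370.6,32.6]])
c=least_squares(lambda c:(proj(p,tw(T0,lcl(c,CB[:4])),s)-co).ravel(),[.05,0,0]);print("carton",c.x,np.degrees(c.x[2]),c.fun)
N=trayR(T0[2])[:,2];O=np.array([T0[0],T0[1],.02])
for uv in((204.3,137.7),(209.4,131.4)):
    print((onplane(p,uv,O,N,s)-O)@trayR(T0[2]))
im=p["pixels"];cv2.imwrite('pics/w6c.png',cv2.resize(im[100:190,180:460],None,fx=2.8,fy=2.8))
E
```

```text
[ 0.4508 -0.0784  0.2655]
carton [ 0.0484 -0.0043  0.001 ] 0.05845230607605484 [-0.2687  0.6227  0.2783  0.3966 -0.7889 -0.3814  0.7802 -0.2033]
[0.0008 0.102  0.    ]
[ 0.0068  0.0965 -0.    ]
```

View pics/w6c.png

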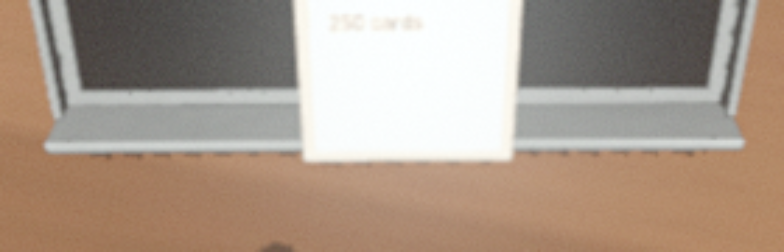

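```bash
python3 - <<'E'
from h import *
go([.43,-.325,.27])
E
python3 -m crank '[{"offset":[0,0.14,0],"turn":0,"jaw":1},{"offset":[0,0.155,0],"turn":0,"jaw":1},{"offset":[0,0.155,0],"turn":0,"jaw":1},{"offset":[0,0.155,0],"turn":0,"jaw":1},{"offset":[0,0.155,0],"turn":0,"jaw":1},{"offset":[0,0.05,-0.09],"turn":0,"jaw":1},{"offset":[0,0,0],"turn":0,"jaw":1}]'
python3 - <<'E'
from h import *
import pickle
s=get_state();p=read_camera("wrist");pickle.dump((p,s),open('d7.pkl','wb'));save(p,'w7')
print(place_of(p,"stamp_top"),place_of(p,"stamp"))
cv2.imwrite('pics/w7a.png',cv2.resize(p["pixels"][20:300,180:480],None,fx=2.6,fy=2.1))
E
```

```text
off mm [ -4.  237.7  70.8] units [-0.0133  0.7924  0.236 ] tool y at deg -79.3
time: 7.05
tool_pos: [0.5372, -0.3151, 0.2646]
tool_rot: [2.125, 0.199, -2.122]
wrist_force: [-0.3, -0.1, 0.2]
finger_gap: 1.005
[{'xy': [312.0, 277.0], 'conf': 0.92}] []
```

View pics/w7.png

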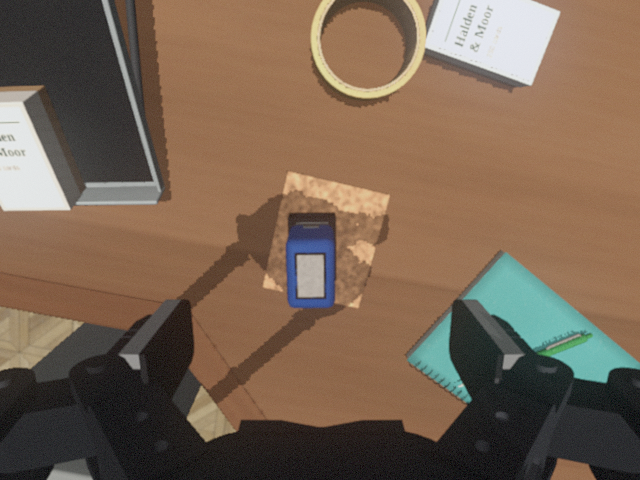

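```bash
python3 - <<'E'
from h import *
import pickle
p,s=pickle.load(open('d7.pkl','rb'))
cv2.imwrite('pics/w7b.png',cv2.resize(p["pixels"][160:320,250:400],None,fx=3.75,fy=3.75,interpolation=cv2.INTER_CUBIC))
E
```

```text
(no output)
```

View pics/w7b.png

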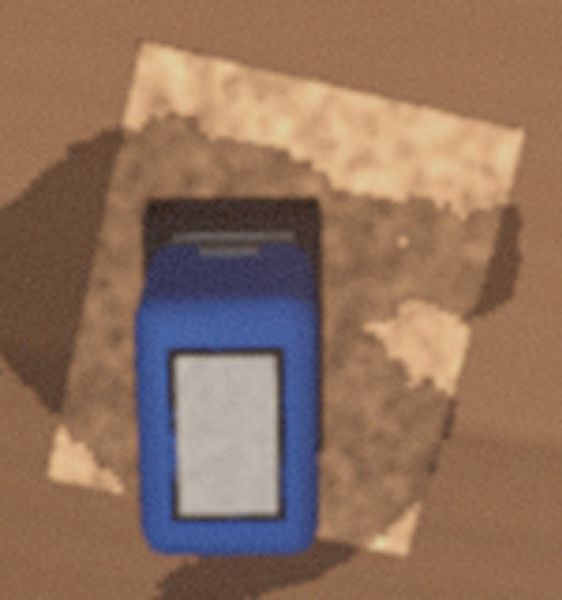

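```bash
python3 - <<'E'
from h import *
import pickle
np.set_printoptions(precision=4,suppress=True)
p,s=pickle.load(open('d7.pkl','rb'))
z=lambda a:(250+(a[0]+.5)/3.75-.5,160+(a[1]+.5)/3.75-.5)
L=[onplane(p,z(a),(0,0,.096),st=s) for a in((172,352),(282,352),(283,520),(173,520))]
print("label",np.array(L),"c",np.mean(L,0))
ax=(L[0]+L[1]-L[2]-L[3]);print("stamp long yaw",np.degrees(np.arctan2(ax[1],ax[0])))
C=[onplane(p,z(a),(0,0,.096),st=s) for a in((138,430),(320,430),(228,300),(228,556))]
print("cap edges",np.array(C),np.linalg.norm(C[0]-C[1]),np.linalg.norm(C[2]-C[3]),(C[2]+C[3])/2)
F=[onplane(p,z(a),(0,0,.004),st=s) for a in((147,200),(320,198))];print("foot far",np.array(F),np.linalg.norm(F[0]-F[1]))
M=[onplane(p,z(a),(0,0,.004),st=s) for a in((143,43),(525,130),(408,555),(50,478))];print("mat",np.array(M),np.mean(M,0),[np.linalg.norm(M[i]-M[i-1]) for i in range(4)])
E
```

```text
label [[ 0.5025 -0.3017  0.096 ]
 [ 0.5065 -0.3234  0.096 ]
 [ 0.4709 -0.3304  0.096 ]
 [ 0.4667 -0.3081  0.096 ]] c [ 0.4867 -0.3159  0.096 ]
stamp long yaw 10.59072823646563
cap edges [[ 0.4848 -0.2977  0.096 ]
 [ 0.4917 -0.3341  0.096 ]
 [ 0.5152 -0.3108  0.096 ]
 [ 0.4609 -0.3207  0.096 ]] 0.03696610664757925 0.05517101957246697 [ 0.488  -0.3157  0.096 ]
foot far [[ 0.5118 -0.2883  0.004 ]
 [ 0.5205 -0.3313  0.004 ]] 0.043875751314985285
mat [[ 0.5508 -0.2807  0.004 ]
 [ 0.5471 -0.3785  0.004 ]
 [ 0.4285 -0.3736  0.004 ]
 [ 0.4326 -0.2754  0.004 ]] [ 0.4898 -0.3271  0.004 ] [np.float64(0.11826414241447546), np.float64(0.09790646451146263), np.float64(0.11866709444472687), np.float64(0.09827755788564504)]
```

```bash
python3 - <<'E'
from h import *
go([.4868,-.3158,.053],yaw=10.7-90)
E
```

```text
off mm [212.7  -4.6  46.9] units [ 0.709  -0.0155  0.1565] tool y at deg -79.18
turn for yaw 0.0006806855310789691 alt -0.9993193144689211
```

```bash
python3 -m crank '[{"offset":[0.05,-0.0155,0.1],"turn":0,"jaw":1},{"offset":[0.14,0,0.0565],"turn":0,"jaw":1},{"offset":[0.16,0,0],"turn":0,"jaw":1},{"offset":[0.15,0,0],"turn":0,"jaw":1},{"offset":[0.12,0,0],"turn":0,"jaw":1},{"offset":[0.06,0,0],"turn":0,"jaw":1},{"offset":[0.029,0,0],"turn":0,"jaw":1},{"offset":[0,0,0],"turn":0,"jaw":1}]'
python3 - <<'E'
from h import *
go([.4868,-.3158,.053],yaw=10.7-90)
p=read_camera("wrist");save(p,'w8')
E
```

```text
time: 8.0
tool_pos: [0.4867, -0.3155, 0.0533]
tool_rot: [2.121, 0.203, -2.124]
wrist_force: [-0.6, 0.4, 0.5]
finger_gap: 0.998
off mm [ 0.3  0.3 -0. ] units [ 0.0008  0.0011 -0.0001] tool y at deg -79.16
turn for yaw 0.0008047446479808843 alt -0.9991952553520191
```

View pics/w8.png

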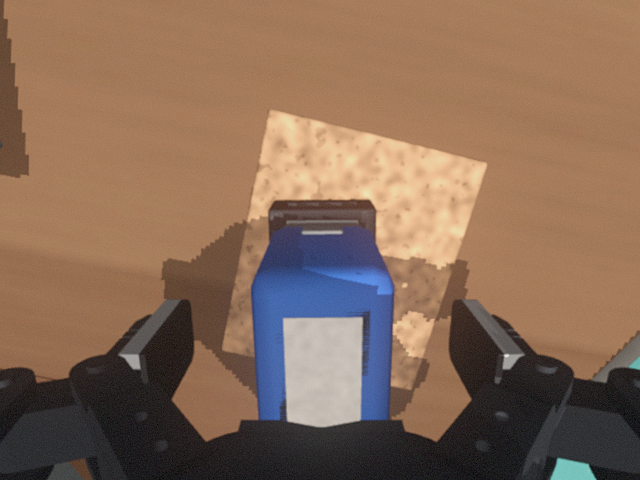

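```bash
python3 -m crank '[{"offset":[0,0,0],"turn":0,"jaw":0.3},{"offset":[0,0,0],"turn":0,"jaw":0.3},{"offset":[0,0,0],"turn":0,"jaw":0.3},{"offset":[0,0,0],"turn":0,"jaw":0.3},{"offset":[0,0,0],"turn":0,"jaw":0.3},{"offset":[0,0,0],"turn":0,"jaw":0.3}]'
python3 -m crank '[{"offset":[-0.05,0,0],"turn":0,"jaw":0.3},{"offset":[-0.1,0,0],"turn":0,"jaw":0.3}]'
python3 - <<'E'
from h import *
p=read_camera("scene");im=p["pixels"];cv2.imwrite('pics/s9.png',cv2.resize(im[240:420,330:500],None,fx=3.3,fy=3.3)); print(get_state()["wrist_force"],get_state()["finger_gap"])
E
```

```text
time: 8.65
tool_pos: [0.4878, -0.3169, 0.0544]
tool_rot: [2.123, 0.199, -2.121]
wrist_force: [0.1, 0.5, 4.1]
finger_gap: 0.437
time: 8.85
tool_pos: [0.4854, -0.315, 0.0963]
tool_rot: [2.12, 0.206, -2.13]
wrist_force: [0.3, 0.5, -1.6]
finger_gap: 0.437
[ 1.39501985 -1.14447689  1.47022916] 0.44235276341712076
```

View pics/s9.png

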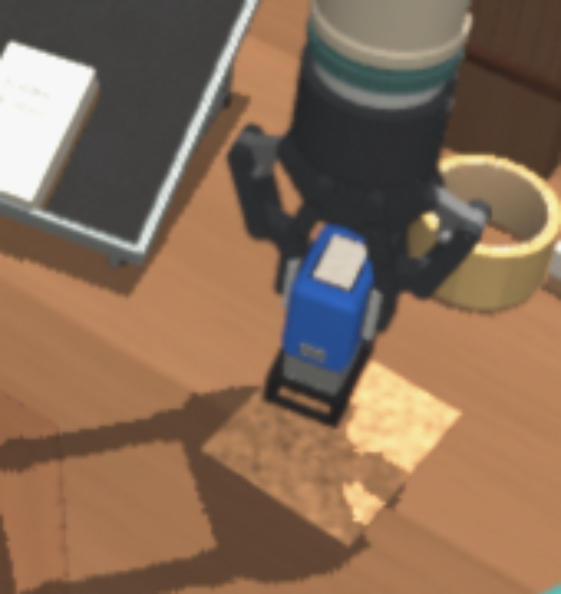

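```bash
python3 -m crank '[{"offset":[-0.12,0,0],"turn":-0.0476,"jaw":0.3},{"offset":[0,0,0],"turn":-0.0476,"jaw":0.3},{"offset":[0,0,0],"turn":-0.0476,"jaw":0.3},{"offset":[0,0,0],"turn":-0.0476,"jaw":0.3},{"offset":[0,0,0],"turn":-0.0476,"jaw":0.3},{"offset":[0,0,0],"turn":-0.0476,"jaw":0.3},{"offset":[0,0,0],"turn":-0.0476,"jaw":0.3},{"offset":[0,0,0],"turn":-0.0476,"jaw":0.3}]'
python3 -m crank '[{"offset":[0,0,0],"turn":-0.0476,"jaw":0.3},{"offset":[0,0,0],"turn":-0.0476,"jaw":0.3},{"offset":[0,0,0],"turn":-0.0476,"jaw":0.3},{"offset":[0,0,0],"turn":-0.0476,"jaw":0.3},{"offset":[0,0,0],"turn":-0.0476,"jaw":0.3},{"offset":[0,0,0],"turn":-0.0476,"jaw":0.3},{"offset":[0,0,0],"turn":-0.0476,"jaw":0.3},{"offset":[0,0,0],"turn":-0.0476,"jaw":0.3}]'
python3 -m crank '[{"offset":[0,0,0],"turn":-0.0476,"jaw":0.3},{"offset":[0,0,0],"turn":-0.0476,"jaw":0.3},{"offset":[0,0,0],"turn":-0.0476,"jaw":0.3},{"offset":[0,0,0],"turn":-0.0476,"jaw":0.3},{"offset":[0,0,0],"turn":-0.0476,"jaw":0.3},{"offset":[0,0,0],"turn":0,"jaw":0.3}]'
python3 - <<'E'
from h import *
go(hw(-.050,-.065,.080),yaw=100.9)
p=read_camera("wrist");save(p,'w10')
E
```

```text
time: 9.7
tool_pos: [0.4871, -0.3164, 0.1338]
tool_rot: [1.341, 1.12, -1.341]
wrist_force: [-0.3, 0.0, -1.4]
finger_gap: 0.44
time: 10.5
tool_pos: [0.4871, -0.3164, 0.1338]
tool_rot: [0.435, 1.528, -0.434]
wrist_force: [0.4, -0.3, -0.9]
finger_gap: 0.438
time: 11.1
tool_pos: [0.4871, -0.3164, 0.1339]
tool_rot: [-0.146, 1.567, 0.147]
wrist_force: [-0.4, 0.5, -0.4]
finger_gap: 0.439
off mm [ 54.1 176.7   6.2] units [0.1802 0.589  0.0206] tool y at deg 100.71
turn for yaw -0.0010669666404633442 alt 0.9989330333595366
```

View pics/w10.png

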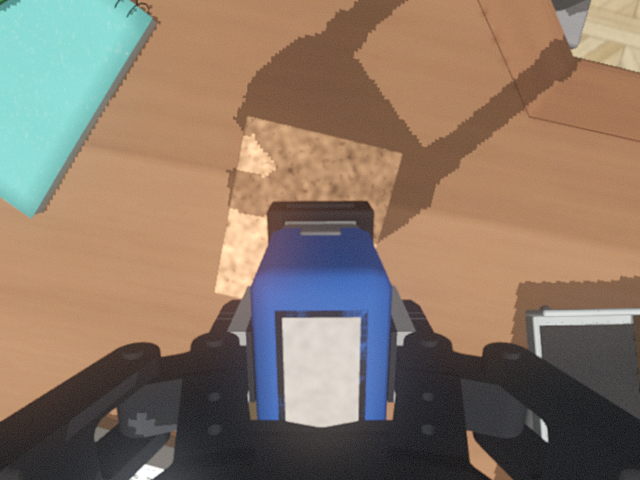

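```bash
python3 -m crank '[{"offset":[0,0.14,0],"turn":-0.001,"jaw":0.3},{"offset":[0,0.15,0],"turn":0,"jaw":0.3},{"offset":[0,0.15,0.0206],"turn":0,"jaw":0.3},{"offset":[0.05,0.149,0],"turn":0,"jaw":0.3},{"offset":[0.13,0,0],"turn":0,"jaw":0.3},{"offset":[0,0,0],"turn":0,"jaw":0.3}]'
python3 - <<'E'
from h import *
go(hw(-.050,-.065,.080),yaw=100.9)
p=read_camera("wrist");save(p,'w11')
p=read_camera("scene");im=p["pixels"];cv2.imwrite('pics/s11.png',cv2.resize(im[220:400,260:440],None,fx=3.3,fy=3.3))
E
```

```text
time: 11.75
tool_pos: [0.4564, -0.1391, 0.0775]
tool_rot: [-0.146, 1.573, 0.153]
wrist_force: [-0.8, 0.8, -1.4]
finger_gap: 0.437
off mm [-2.6 -3.2  3.3] units [-0.0085 -0.0105  0.011 ] tool y at deg 100.89
turn for yaw -5.8087561916724754e-05 alt 0.9999419124380833
```

View pics/w11.png

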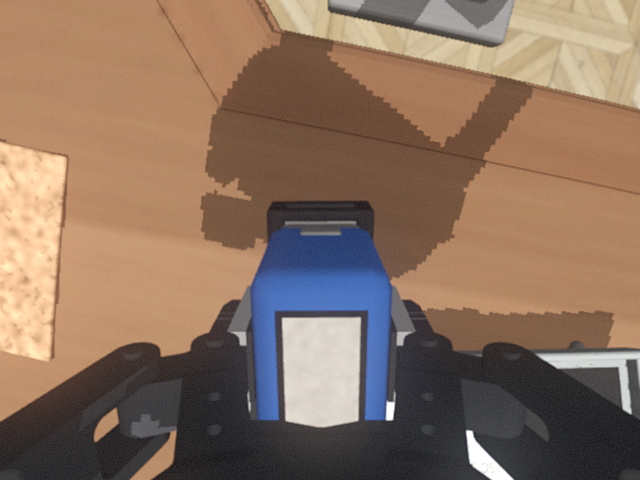

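View pics/s11.png

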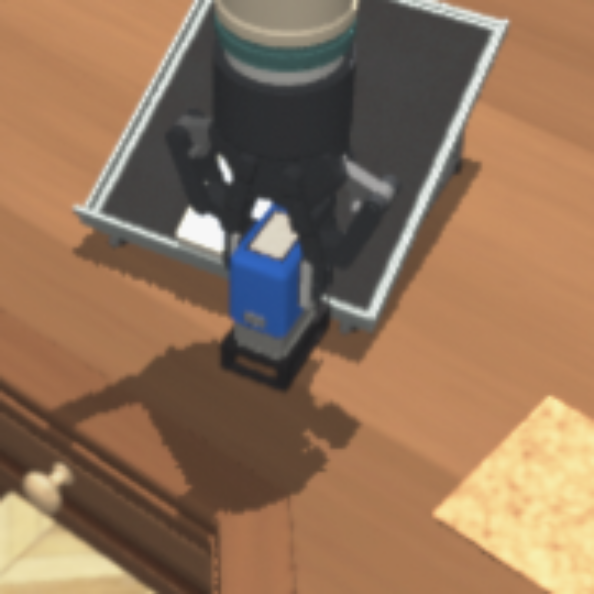

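```bash
python3 -m crank '[{"offset":[-0.0135,0,0],"turn":0,"jaw":0.3},{"offset":[0,0,0.033],"turn":0,"jaw":0.3},{"offset":[0,0,0.01],"turn":0,"jaw":0.3}]'|grep -E "pos|force"
python3 -m crank '[{"offset":[0,0,0.01],"turn":0,"jaw":0.3},{"offset":[0,0,0.01],"turn":0,"jaw":0.3}]'|grep -E "pos|force|rot"
python3 -m crank '[{"offset":[0,0,0.01],"turn":0,"jaw":0.3},{"offset":[0,0,0.01],"turn":0,"jaw":0.3}]'|grep -E "pos|force|rot"
python3 - <<'E'
from h import *
go(hw(-.050,-.065,.080),yaw=100.9)
p=read_camera("wrist");save(p,'w12')
E
```

```text
tool_pos: [0.4708, -0.1408, 0.0857]
wrist_force: [-10.3, -4.5, 5.1]
tool_pos: [0.4748, -0.1391, 0.0847]
tool_rot: [-0.15, 1.575, 0.15]
wrist_force: [-9.1, -2.7, 3.6]
tool_pos: [0.4808, -0.1379, 0.0851]
tool_rot: [-0.15, 1.575, 0.15]
wrist_force: [-10.1, -2.3, 5.0]
off mm [  5.3   0.3 -20.8] units [ 0.0177  0.0009 -0.0693] tool y at deg 100.93
turn for yaw 0.0001841488904195406 alt -0.9998158511095805
```

View pics/w12.png

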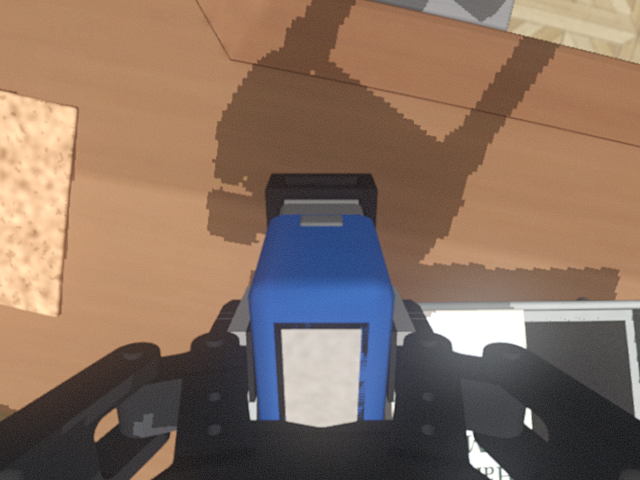

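```bash
python3 -m crank '[{"offset":[0,0,0.01],"turn":0,"jaw":0.3},{"offset":[0,0,0.01],"turn":0,"jaw":0.3},{"offset":[0,0,0.01],"turn":0,"jaw":0.3},{"offset":[0,0,0.01],"turn":0,"jaw":0.3}]'|grep -E "pos|force"
cat >> h.py <<'E'
def stampP(th,gx,gz,g=.069,head=0.):
    # points in tool frame: stamp leaning top toward +z by th; returns foot base/top corners and cap corners. grasp point at tool x=-.019
    a=np.array([-np.cos(th),0,np.sin(th)])   # stamp z axis
    b=np.array([np.sin(th),0,np.cos(th)])     # stamp long axis toward tool +z
    y=np.array([0,1.,0]); o=np.array([-.019+gx,0,gz])-a*g
    f=lambda X,Y,Z:o+b*X+y*Y+a*Z
    P=[f(sx*.031,sy*.022,z) for z in(0,.022) for sx,sy in((-1,1),(-1,-1),(1,1),(1,-1))]
    Q=[f(sx*.029,sy*.019,z-head) for z in(.092,.038) for sx,sy in((-1,1),(-1,-1),(1,1),(1,-1))]
    return np.array(P),np.array(Q)
def projtool(p,X):
    M=np.linalg.inv(np.array(p["T_tool_cam"]));return cv2.projectPoints(np.array(X,float),cv2.Rodrigues(M[:3,:3])[0],M[:3,3],K(p),np.array(p["distortion"]))[0][:,0]
E
python3 - <<'E'
from h import *
import pickle
go(hw(-.015,-.065,.0853))
p=read_camera("wrist");pickle.dump(p,open('d13.pkl','wb'));save(p,'w13')
im0=cv2.imread('pics/w11.png')
out=[]
for im,th in((im0,0),(p["pixels"].copy(),np.radians(25))):
    P,Q=stampP(th,0,0)
    for X,c in((P,(0,255,255)),(Q,(0,255,0))):
        q=projtool(p,X)
        for a,b in CE: cv2.line(im,tuple(q[a].astype(int)),tuple(q[b].astype(int)),c,1)
    out.append(im[100:480,200:440])
cv2.imwrite('pics/m13.png',cv2.resize(np.hstack(out),None,fx=1.5,fy=1.5))
E
```

```text
tool_pos: [0.4931, -0.1355, 0.0855]
wrist_force: [-9.5, -1.4, 6.6]
off mm [0.2 0.3 1.6] units [0.0007 0.0009 0.0054] tool y at deg 100.91
```

View pics/m13.png

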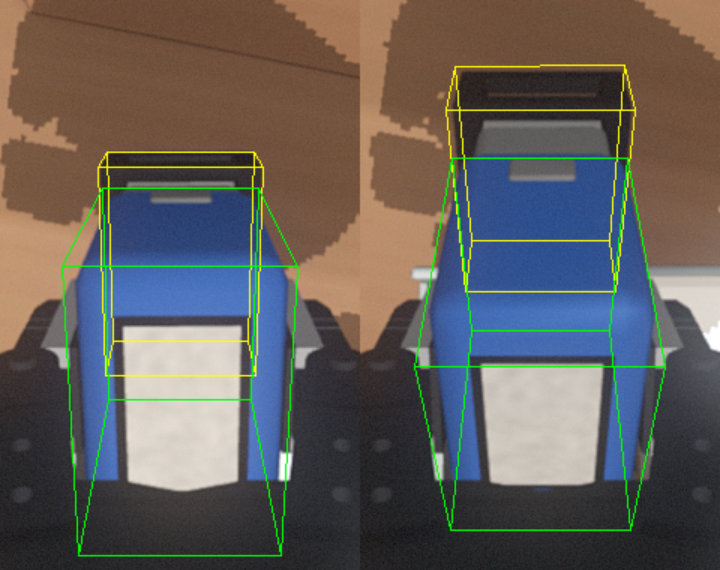

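```bash
python3 -m crank '[{"offset":[0,0,-0.06],"turn":0,"jaw":0.3},{"offset":[-0.1,0,-0.05],"turn":0.03,"jaw":0.3},{"offset":[-0.15,0,0],"turn":0.0476,"jaw":0.3},{"offset":[-0.15,0,0],"turn":0.0476,"jaw":0.3},{"offset":[0,0,0],"turn":0.0476,"jaw":0.3},{"offset":[0,0,0],"turn":0.0476,"jaw":0.3},{"offset":[0,0,0],"turn":0.0476,"jaw":0.3},{"offset":[0,0,0],"turn":0.0476,"jaw":0.3}]'|grep -E "pos|force"
python3 -m crank '[{"offset":[0,0,0],"turn":0.0476,"jaw":0.3},{"offset":[0,0,0],"turn":0.0476,"jaw":0.3},{"offset":[0,0,0],"turn":0.0476,"jaw":0.3},{"offset":[0,0,0],"turn":0.0476,"jaw":0.3},{"offset":[0,0,0],"turn":0.0476,"jaw":0.3},{"offset":[0,0,0],"turn":0.0476,"jaw":0.3},{"offset":[0,0,0],"turn":0.0476,"jaw":0.3},{"offset":[0,0,0],"turn":0.0476,"jaw":0.3}]'|grep -E "pos|force"
python3 -m crank '[{"offset":[0,0,0],"turn":0.0476,"jaw":0.3},{"offset":[0,0,0],"turn":0.0476,"jaw":0.3},{"offset":[0,0,0],"turn":0.0476,"jaw":0.3},{"offset":[0,0,0],"turn":0.0476,"jaw":0.3},{"offset":[0,0,0],"turn":0.0476,"jaw":0.3},{"offset":[0,0,0],"turn":0.0476,"jaw":0.3},{"offset":[0,0,0],"turn":0.0184,"jaw":0.3},{"offset":[0,0,0],"turn":0,"jaw":0.3}]'|grep -E "pos|force|time"
python3 - <<'E'
from h import *
go(hw(.0004-.0169,-.0043,.1148+.0363),yaw=-79.1)
p=read_camera("wrist");save(p,'w14')
E
```

```text
tool_pos: [0.4653, -0.1419, 0.2063]
wrist_force: [1.1, -0.8, -1.5]
tool_pos: [0.4653, -0.1419, 0.206]
wrist_force: [0.2, -0.6, -1.4]
time: 15.45
tool_pos: [0.4652, -0.1419, 0.2059]
wrist_force: [-0.8, -0.7, -0.7]
off mm [ 54.8 -62.  -28.5] units [ 0.1827 -0.2068 -0.095 ] tool y at deg -79.22
turn for yaw -0.0006784278786139137 alt 0.9993215721213861
```

View pics/w14.png

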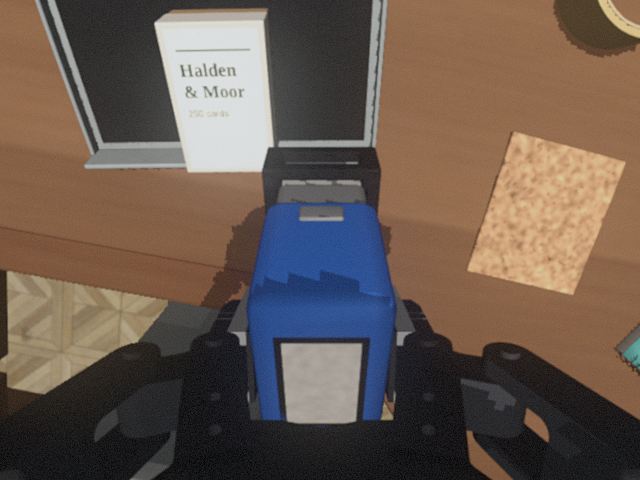

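```bash
python3 -m crank '[{"offset":[0,-0.1,-0.04],"turn":0,"jaw":0.3},{"offset":[0.06,-0.1068,-0.055],"turn":0,"jaw":0.3},{"offset":[0.1,0,0],"turn":0,"jaw":0.3},{"offset":[0.0227,0,0],"turn":0,"jaw":0.3},{"offset":[0,0,0],"turn":0,"jaw":0.3}]'|grep -E "pos|force"
python3 - <<'E'
from h import *
go(hw(.0004,-.0043,.1148),yaw=-79.1)
p=read_camera("wrist");save(p,'w15')
for n in("scene","side"):
    p=read_camera(n);im=p["pixels"];cv2.imwrite('pics/%s15.png'%n,cv2.resize(im[180:360,260:440],None,fx=3.3,fy=3.3,interpolation=cv2.INTER_CUBIC))
E
```

```text
tool_pos: [0.4798, -0.0749, 0.1493]
wrist_force: [0.3, -0.3, 0.1]
off mm [ 34.5   1.1 -18.7] units [ 0.115   0.0036 -0.0623] tool y at deg -79.14
turn for yaw -0.00020520594985084826 alt 0.9997947940501491
```

View pics/w15.png

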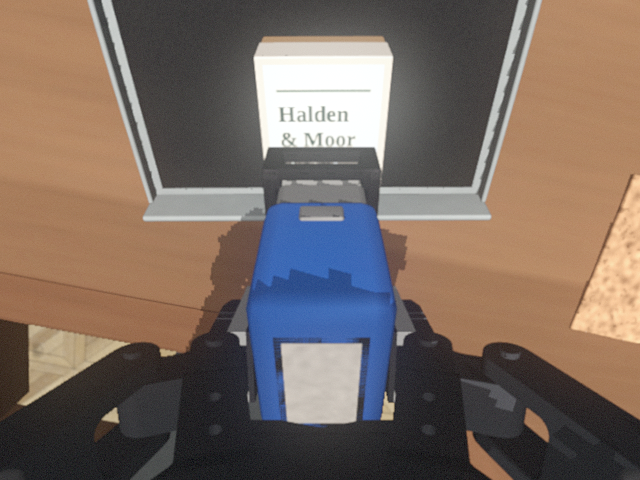

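View pics/scene15.png

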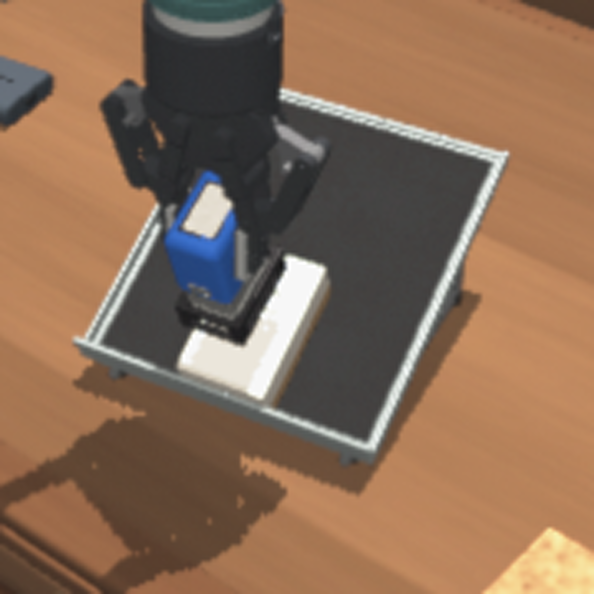

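View pics/side15.png

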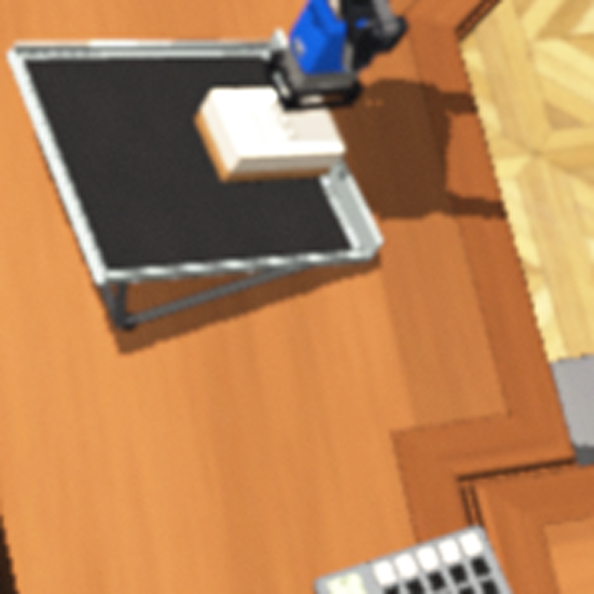

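```bash
python3 -m crank '[{"offset":[-0.003,0.0036,-0.007],"turn":0,"jaw":0.3},{"offset":[0.0302,0,-0.0141],"turn":0,"jaw":0.3},{"offset":[0.0302,0,-0.0141],"turn":0,"jaw":0.3},{"offset":[0.0302,0,-0.0141],"turn":0,"jaw":0.3},{"offset":[0,0,0],"turn":0,"jaw":0.3}]'|grep -E "pos|force"
python3 -m crank '[{"offset":[0.0151,0,-0.007],"turn":0,"jaw":0.3}]'|grep -E "pos|force"
python3 -m crank '[{"offset":[0.0091,0,-0.0042],"turn":0,"jaw":0.3}]'|grep -E "pos|force"
python3 -m crank '[{"offset":[0.0091,0,-0.0042],"turn":0,"jaw":0.3}]'|grep -E "pos|force"
python3 - <<'E'
from h import *
go(hw(.0004,-.0043,.1148),yaw=-79.1)
p=read_camera("wrist");save(p,'w16')
for n in("scene","side"):
    p=read_camera(n);im=p["pixels"];cv2.imwrite('pics/%s16.png'%n,cv2.resize(im[180:360,260:440],None,fx=3.3,fy=3.3,interpolation=cv2.INTER_CUBIC))
E
```

```text
tool_pos: [0.4945, -0.0727, 0.1218]
wrist_force: [-0.1, -0.4, -1.7]
tool_pos: [0.4971, -0.0727, 0.1188]
wrist_force: [-0.2, -0.6, -1.0]
tool_pos: [0.4981, -0.0725, 0.1163]
wrist_force: [-2.2, 0.2, 3.9]
tool_pos: [0.4989, -0.0723, 0.1139]
wrist_force: [-3.8, -0.2, 5.4]
off mm [-0.9 -0.   0.6] units [-0.003  -0.0001  0.0021] tool y at deg -79.15
turn for yaw -0.0002579284038705825 alt 0.9997420715961294
```

View pics/w16.png

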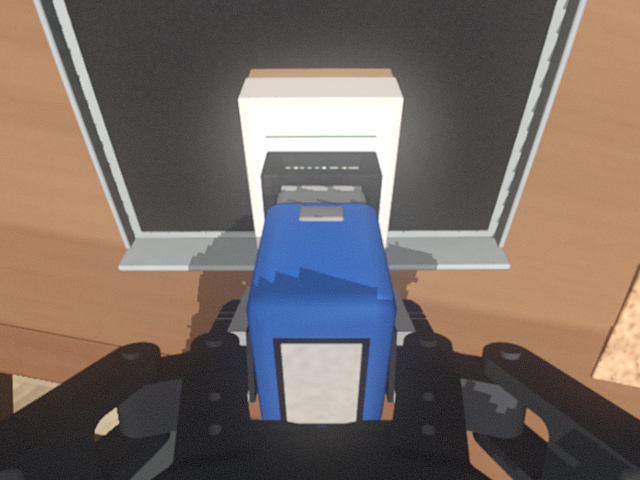

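View pics/scene16.png

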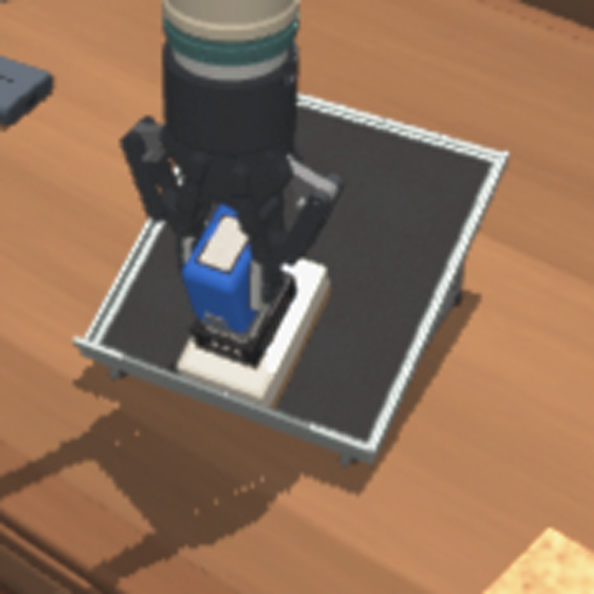

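View pics/side16.png

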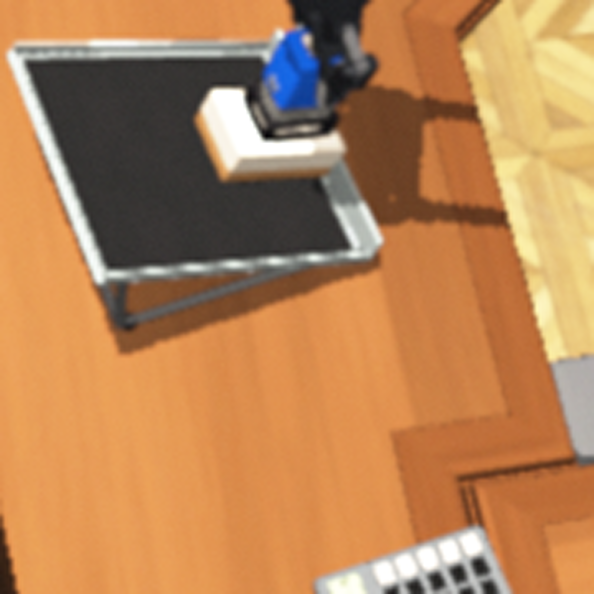

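```bash
python3 - <<'E'
from h import *
np.set_printoptions(precision=4,suppress=True)
s=get_state();p=read_camera("wrist");save(p,'w17')
cv2.imwrite('pics/w17z.png',cv2.resize(p["pixels"][60:230,225:420],None,fx=3.5,fy=3.5,interpolation=cv2.INTER_CUBIC))
RR=trayR(T0[2]);O=np.array([T0[0],T0[1],.02])
for n,uv in(("lidL",(240.5,99)),("lidR",(402,98)),("footL",(265,152)),("footR",(381,152))):
    print(n,(onplane(p,uv,O+RR[:,2]*.034,RR[:,2],s)-O)@RR)
E
```

```text
lidL [0.097  0.0251 0.034 ]
lidR [ 0.0973 -0.0333  0.034 ]
footL [0.0753 0.018  0.034 ]
footR [ 0.0752 -0.0276  0.034 ]
```

View pics/w17z.png

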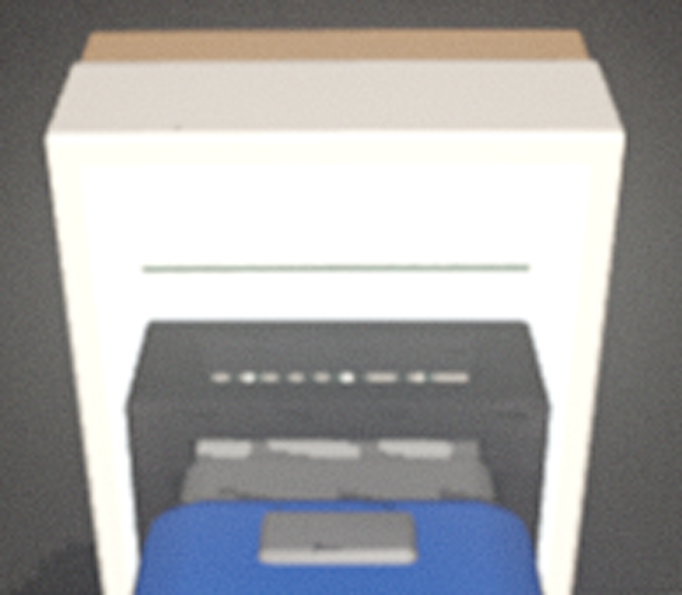

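```bash
python3 -m crank '[{"offset":[-0.0242,0,0.0113],"turn":0,"jaw":0.3},{"offset":[-0.0056,0,-0.0121],"turn":0,"jaw":0.3},{"offset":[0.0091,0,-0.0042],"turn":0,"jaw":0.3}]'|grep -E "pos|force"
python3 -m crank '[{"offset":[0.0076,0,-0.0035],"turn":0,"jaw":0.3}]'|grep -E "pos|force"
python3 -m crank '[{"offset":[0.0076,0,-0.0035],"turn":0,"jaw":0.3}]'|grep -E "pos|force"
python3 -m crank '[{"offset":[0.006,0,-0.0028],"turn":0,"jaw":0.3}]'|grep -E "pos|force"
python3 - <<'E'
from h import *
np.set_printoptions(precision=4,suppress=True)
s=get_state();p=read_camera("wrist");save(p,'w18')
cv2.imwrite('pics/w18z.png',cv2.resize(p["pixels"][60:230,225:420],None,fx=3.5,fy=3.5,interpolation=cv2.INTER_CUBIC))
import pickle;pickle.dump((p,s),open('d18.pkl','wb'))
E
```

```text
tool_pos: [0.5027, -0.0721, 0.1206]
wrist_force: [-0.4, -0.1, -1.0]
tool_pos: [0.5034, -0.072, 0.1181]
wrist_force: [-0.8, -0.5, 4.3]
tool_pos: [0.5042, -0.0718, 0.1158]
wrist_force: [-1.2, -0.3, 5.6]
tool_pos: [0.5049, -0.0717, 0.114]
wrist_force: [-1.4, -1.2, 6.8]
```

View pics/w18z.png

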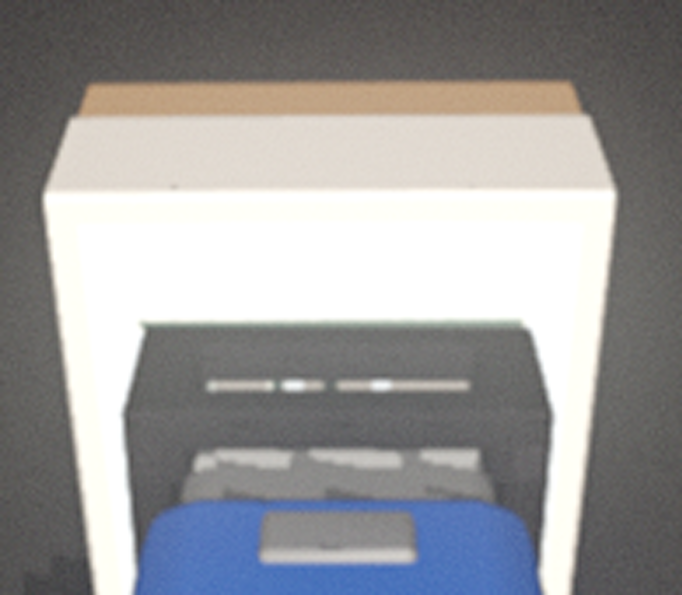

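```bash
python3 - <<'E'
from h import *
import pickle
np.set_printoptions(precision=4,suppress=True)
p,s=pickle.load(open('d18.pkl','rb'))
RR=trayR(T0[2]);O=np.array([T0[0],T0[1],.02])
for n,uv in(("lidL",(44,190)),("lidR",(616,190)),("footL",(145,326)),("footR",(523,326))):
    uv=(225+uv[0]/3.5,60+uv[1]/3.5)
    print(n,(onplane(p,uv,O+RR[:,2]*.034,RR[:,2],s)-O)@RR)
E
python3 -m crank '[{"offset":[0.0091,0,-0.0042],"turn":0,"jaw":0.3},{"offset":[0.0091,0,-0.0042],"turn":0,"jaw":0.3}]'|grep -E "pos|force"
```

```text
lidL [0.0977 0.0258 0.034 ]
lidR [ 0.0976 -0.0338  0.034 ]
footL [0.0817 0.0166 0.034 ]
footR [ 0.0816 -0.0253  0.034 ]
tool_pos: [0.5068, -0.0714, 0.1087]
wrist_force: [-3.7, -1.4, 9.0]
```

```bash
python3 -m crank '[{"offset":[0.0091,0,-0.0042],"turn":0,"jaw":0.3}]'|grep -E "pos|force"
python3 -m crank '[{"offset":[0.0091,0,-0.0042],"turn":0,"jaw":0.3}]'|grep -E "pos|force"
python3 -m crank '[{"offset":[0.006,0,-0.0028],"turn":0,"jaw":0.3},{"offset":[0,0,0],"turn":0,"jaw":0.3}]'|grep -E "pos|force"
```

```text
tool_pos: [0.5077, -0.0712, 0.106]
wrist_force: [-4.3, -1.8, 10.0]
tool_pos: [0.5075, -0.0713, 0.1039]
wrist_force: [-13.5, -5.2, 23.9]
tool_pos: [0.5067, -0.0714, 0.1026]
wrist_force: [-12.8, -3.4, 21.0]
```

```bash
python3 - <<'E'
from h import *
np.set_printoptions(precision=4,suppress=True)
import pickle
s=get_state();p=read_camera("wrist");save(p,'w19');print(s["wrist_force"],s["tool_pos"],s["time"])
pickle.dump((p,s),open('d19.pkl','wb'))
a=cv2.resize(p["pixels"][60:260,225:420],None,fx=2,fy=2,interpolation=cv2.INTER_CUBIC)
b=cv2.resize(read_camera("side")["pixels"][190:260,300:380],None,fx=5,fy=5.714,interpolation=cv2.INTER_CUBIC)
cv2.imwrite('pics/c19.png',np.hstack([a,b]))
E
```

```text
[-12.8117  -3.3785  21.0027] [ 0.5067 -0.0714  0.1026] 18.4
```

View pics/c19.png

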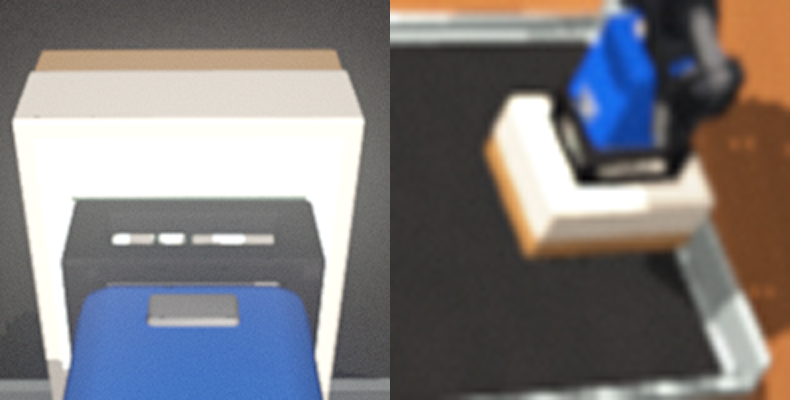

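```bash
python3 - <<'E'
from h import *
import pickle
np.set_printoptions(precision=4,suppress=True)
p,s=pickle.load(open('d19.pkl','rb'))
RR=trayR(T0[2]);O=np.array([T0[0],T0[1],.02])
for n,uv in(("lidL",(14,119)),("lidR",(363,119)),("footL",(72,200)),("footR",(309,199))):
    uv=(225+uv[0]/2,60+uv[1]/2)
    print(n,(onplane(p,uv,O+RR[:,2]*.034,RR[:,2],s)-O)@RR)
E
python3 -m crank '[{"offset":[-0.0302,0,0.0141],"turn":0,"jaw":0.3},{"offset":[-0.0302,0,0.0141],"turn":0,"jaw":0.3},{"offset":[-0.09,0,0.04],"turn":0,"jaw":0.3},{"offset":[-0.1,0,0.04],"turn":0,"jaw":0.3},{"offset":[-0.1,0,0.04],"turn":0,"jaw":0.3}]'|grep -E "pos|force"
python3 - <<'E'
from h import *
import pickle
s=get_state();p=read_camera("wrist");save(p,'w20')
pickle.dump((p,s),open('d20.pkl','wb'))
go([.492,-.318,.2])
E
```

```text
lidL [0.0975 0.0256 0.034 ]
lidR [ 0.0975 -0.0336  0.034 ]
footL [0.0817 0.0171 0.034 ]
footR [ 0.0819 -0.0257  0.034 ]
tool_pos: [0.4652, -0.0783, 0.2059]
wrist_force: [0.0, -1.5, -2.1]
off mm [ 11.6 239.3  19.5] units [0.0386 0.7976 0.0649] tool y at deg -79.15
```

View pics/w20.png

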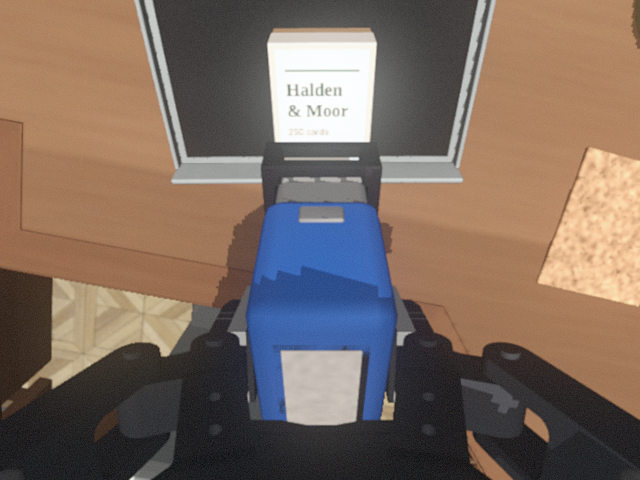

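```bash
python3 - <<'E'
from h import *
import pickle
p,s=pickle.load(open('d20.pkl','rb'))
go(hw(-.0735,-.065,.0635),yaw=-79.1)
out=[]
for th in(24,27):
    im=p["pixels"].copy()
    P,Q=stampP(np.radians(th),0,0)
    for X,c in((P,(0,255,255)),(Q,(0,255,0))):
        q=projtool(p,X)
        for a,b in CE: cv2.line(im,tuple(q[a].astype(int)),tuple(q[b].astype(int)),c,1)
    out.append(im[100:400,220:420])
cv2.imwrite('pics/m20.png',cv2.resize(np.hstack(out),None,fx=2,fy=2))
E
```

```text
off mm [147.4  59.6  41.6] units [0.4914 0.1988 0.1385] tool y at deg -79.15
turn for yaw -0.00029872647619476485 alt 0.9997012735238052
```

View pics/m20.png

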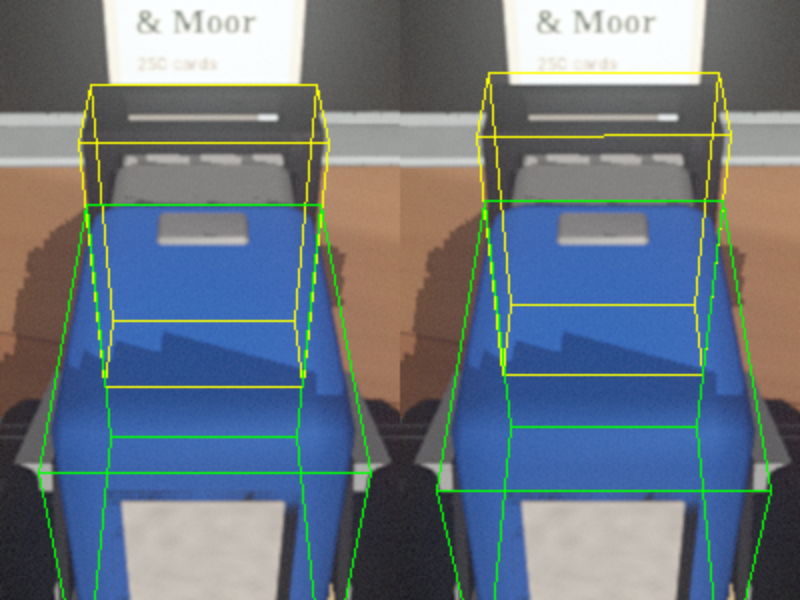

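```bash
python3 -m crank '[{"offset":[0,0.06,0.12],"turn":0,"jaw":0.3},{"offset":[0.05,0.1388,0.0185],"turn":0,"jaw":0.3},{"offset":[0.14,0,0],"turn":0,"jaw":0.3},{"offset":[0.14,0,0],"turn":0,"jaw":0.3},{"offset":[0.1,0,0],"turn":0,"jaw":0.3},{"offset":[0.055,0,0],"turn":0,"jaw":0.3},{"offset":[0,0,0],"turn":0,"jaw":0.3}]'|grep -E "pos|force"
python3 - <<'E'
from h import *
go(hw(-.0735,-.065,.0635),yaw=-79.1)
p=read_camera("wrist");save(p,'w21')
im=read_camera("scene")["pixels"];cv2.imwrite('pics/s21.png',cv2.resize(im[220:400,260:440],None,fx=3.3,fy=3.3))
E
```

```text
tool_pos: [0.4344, -0.1439, 0.0576]
wrist_force: [0.2, 0.4, -1.2]
off mm [-6.   2.6 -2.4] units [-0.0198  0.0087 -0.0079] tool y at deg -79.18
turn for yaw -0.0004570077590986759 alt 0.9995429922409014
```

View pics/w21.png

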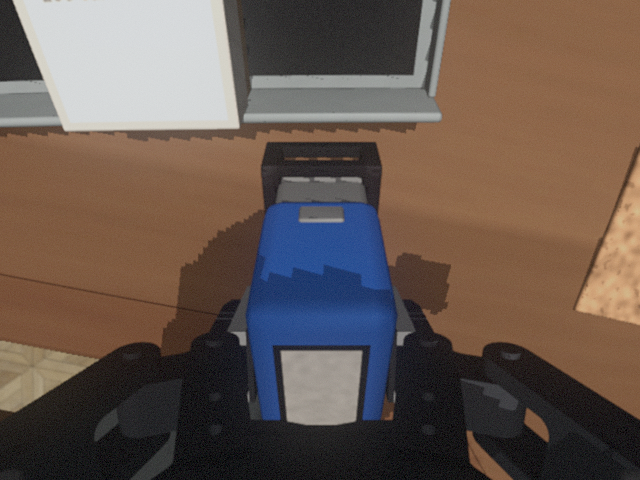

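View pics/s21.png

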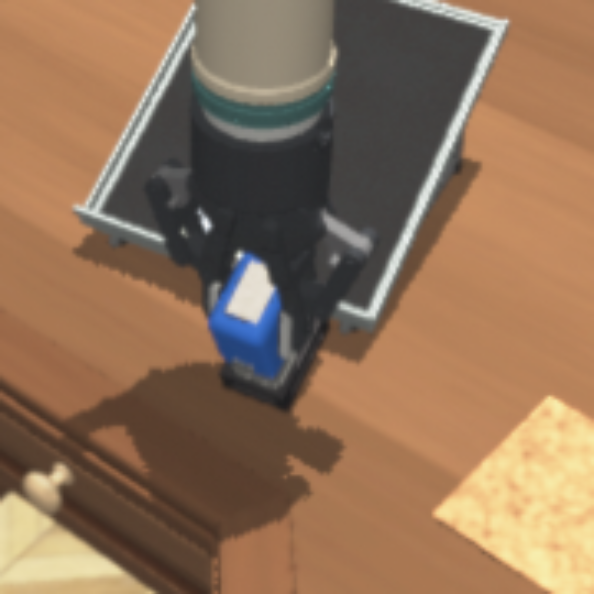

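```bash
python3 -m crank '[{"offset":[-0.02,0,0],"turn":0,"jaw":0.3},{"offset":[0,0,-0.016],"turn":0,"jaw":0.3},{"offset":[-0.013,0,-0.0117],"turn":0,"jaw":0.3},{"offset":[-0.012,0,-0.0118],"turn":0,"jaw":0.3}]'|grep -E "pos|force"
python3 -m crank '[{"offset":[-0.011,0,-0.013],"turn":0,"jaw":0.3},{"offset":[-0.0097,0,-0.0137],"turn":0,"jaw":0.3}]'|grep -E "pos|force"
python3 -m crank '[{"offset":[-0.0087,0,-0.0143],"turn":0,"jaw":0.3}]'|grep -E "pos|force"
python3 - <<'E'
from h import *
go(hw(-.0421,-.065,.082),yaw=-79.1)
p=read_camera("wrist");save(p,'w22')
out=[]
for th in(4,0):
    im=p["pixels"].copy()
    P,Q=stampP(np.radians(th),0,0)
    for X,c in((P,(0,255,255)),(Q,(0,255,0))):
        q=projtool(p,X)
        for a,b in CE: cv2.line(im,tuple(q[a].astype(int)),tuple(q[b].astype(int)),c,1)
    out.append(im[100:400,220:420])
cv2.imwrite('pics/m22.png',cv2.resize(np.hstack(out),None,fx=2,fy=2))
E
```

```text
tool_pos: [0.4447, -0.1423, 0.0735]
wrist_force: [-5.7, -2.0, -5.7]
tool_pos: [0.4521, -0.1408, 0.0796]
wrist_force: [-7.4, -2.4, -2.9]
tool_pos: [0.4561, -0.1401, 0.0822]
wrist_force: [-7.3, -3.4, -5.0]
off mm [  0.1   2.3 -11.7] units [ 0.0002  0.0077 -0.0391] tool y at deg -79.06
turn for yaw 0.00021652843891438857 alt -0.9997834715610856
```

View pics/m22.png

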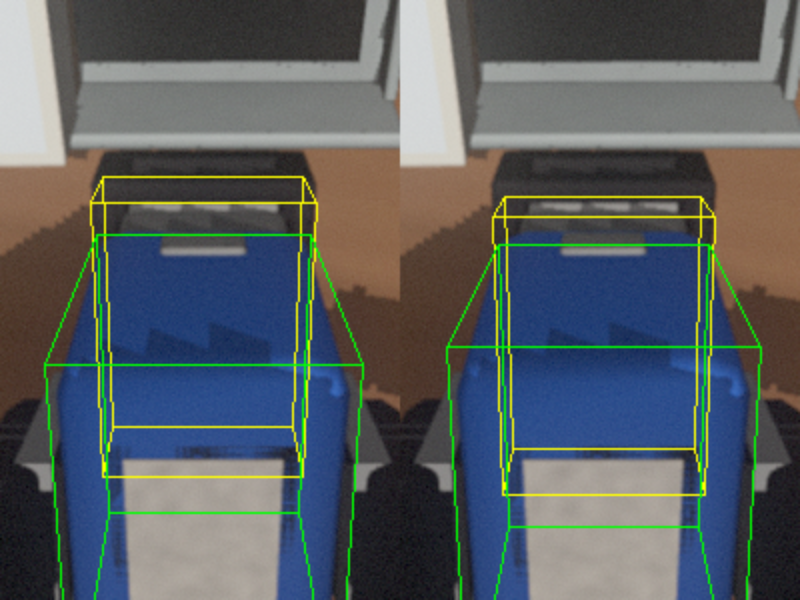

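```bash
python3 -m crank '[{"offset":[-0.005,0,-0.012],"turn":0,"jaw":0.3},{"offset":[-0.003,0,-0.012],"turn":0,"jaw":0.3},{"offset":[0,0,-0.01],"turn":0,"jaw":0.3},{"offset":[0,0,0],"turn":0,"jaw":0.3}]'|grep -E "pos|force"
python3 - <<'E'
from h import *
p=read_camera("wrist");save(p,'w23')
out=[]
for th in(3,0):
    im=p["pixels"].copy()
    P,Q=stampP(np.radians(th),0,0)
    for X,c in((P,(0,255,255)),(Q,(0,255,0))):
        q=projtool(p,X)
        for a,b in CE: cv2.line(im,tuple(q[a].astype(int)),tuple(q[b].astype(int)),c,1)
    out.append(im[100:400,220:420])
cv2.imwrite('pics/m23.png',cv2.resize(np.hstack(out),None,fx=2,fy=2))
E
```

```text
tool_pos: [0.4659, -0.1379, 0.0849]
wrist_force: [-7.2, -2.0, 1.9]
```

View pics/m23.png

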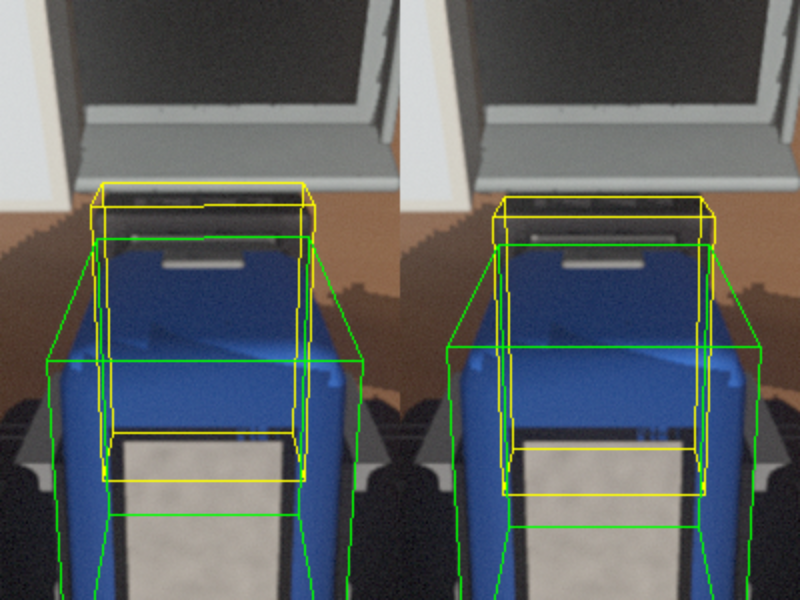

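```bash
python3 -m crank '[{"offset":[0,0,0.05],"turn":0,"jaw":0.3},{"offset":[-0.05,0.05,0.04],"turn":0,"jaw":0.3},{"offset":[-0.08,0.14,0],"turn":0,"jaw":0.3},{"offset":[0,0.15,0],"turn":0,"jaw":0.3},{"offset":[0,0.15,0],"turn":0,"jaw":0.3},{"offset":[0,0,0],"turn":0,"jaw":0.3}]'|grep -E "pos|force"
python3 - <<'E'
from h import *
go([.4895,-.325,.060],yaw=-79.1)
p=read_camera("wrist");save(p,'w24')
im=p["pixels"].copy();P,Q=stampP(0,0,0)
for X,c in((P,(0,255,255)),(Q,(0,255,0))):
    q=projtool(p,X)
    for a,b in CE: cv2.line(im,tuple(q[a].astype(int)),tuple(q[b].astype(int)),c,1)
a=p["pixels"]
cv2.imwrite('pics/m24.png',cv2.resize(np.hstack([im[100:400,220:420],cv2.imread('pics/w11.png')[100:400,220:420]]),None,fx=2,fy=2))
E
```

```text
tool_pos: [0.4741, -0.2949, 0.1258]
wrist_force: [0.3, 0.4, -1.3]
off mm [66.1 31.8 -9.2] units [ 0.2203  0.1061 -0.0307] tool y at deg -79.39
turn for yaw -0.0015975114590879179 alt 0.9984024885409121
```

View pics/m24.png

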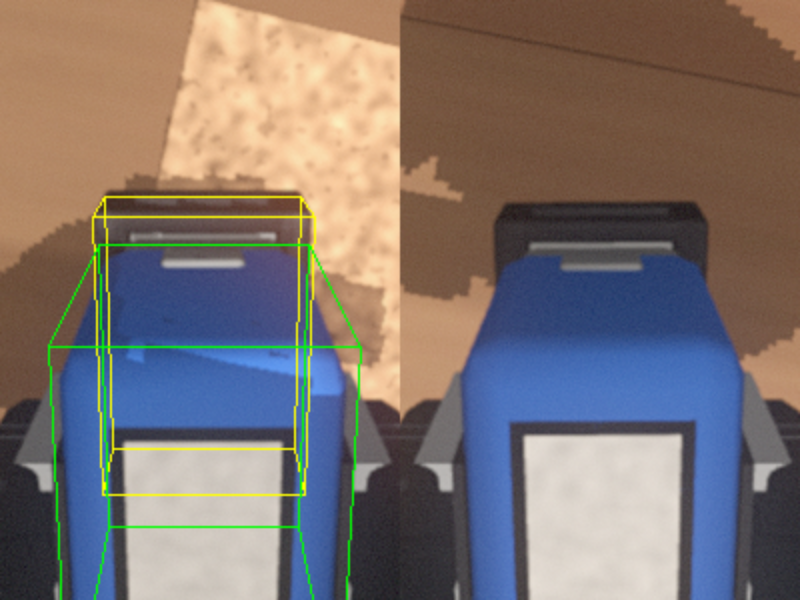

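View pics/w24.png

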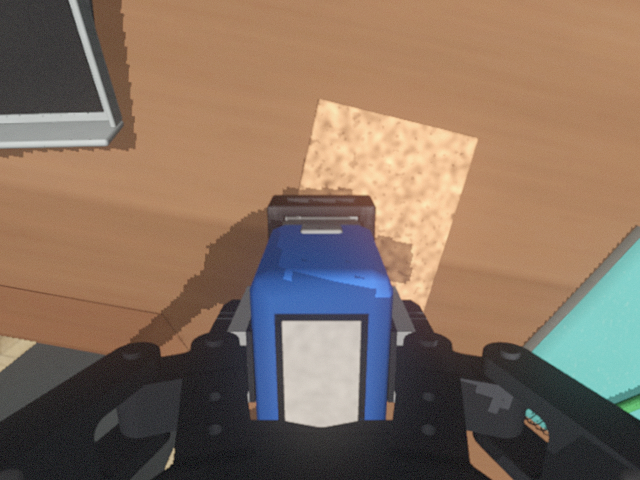

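```bash
python3 -m crank '[{"offset":[0.06,0.1061,-0.025],"turn":0,"jaw":0.3},{"offset":[0.08,0,0],"turn":0,"jaw":0.3},{"offset":[0.06,0,0],"turn":0,"jaw":0.3},{"offset":[0.02,0,0],"turn":0,"jaw":0.3},{"offset":[0,0,0],"turn":0,"jaw":0.3}]'|grep -E "pos|force"
python3 -m crank '[{"offset":[0.008,0,0],"turn":0,"jaw":0.3}]'|grep -E "pos|force"
python3 -m crank '[{"offset":[0.005,0,0],"turn":0,"jaw":0.3}]'|grep -E "pos|force"
python3 -m crank '[{"offset":[0.005,0,0],"turn":0,"jaw":0.3}]'|grep -E "pos|force"
```

```text
tool_pos: [0.4841, -0.3166, 0.0577]
wrist_force: [0.6, -0.1, -1.8]
tool_pos: [0.4855, -0.3179, 0.057]
wrist_force: [0.5, 0.1, -0.8]
tool_pos: [0.4853, -0.3181, 0.0553]
wrist_force: [0.2, 0.6, -0.9]
tool_pos: [0.4854, -0.3181, 0.0541]
wrist_force: [-0.3, 0.9, 4.5]
```

```bash
python3 -m crank '[{"offset":[0.004,0,0],"turn":0,"jaw":0.3},{"offset":[0,0,0],"turn":0,"jaw":0.48},{"offset":[0,0,0],"turn":0,"jaw":0.55},{"offset":[0,0,0],"turn":0,"jaw":0.75},{"offset":[0,0,0],"turn":0,"jaw":1},{"offset":[0,0,0],"turn":0,"jaw":1},{"offset":[0,0,0],"turn":0,"jaw":1}]'
python3 - <<'E'
from h import *
p=read_camera("wrist");save(p,'w25')
E
```

```text
time: 23.2
tool_pos: [0.4846, -0.3179, 0.0514]
tool_rot: [2.122, 0.201, -2.122]
wrist_force: [0.1, 0.3, 0.3]
finger_gap: 1.001
```

View pics/w25.png

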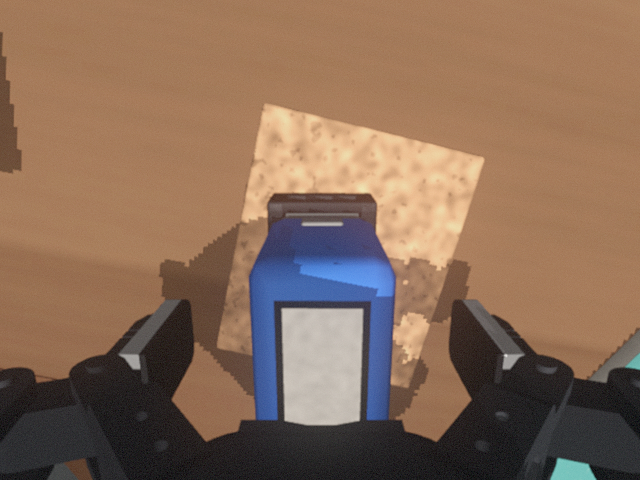

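Released and upright. I'll lift straight up and check.

```bash
python3 -m crank '[{"offset":[-0.06,0,0],"turn":0,"jaw":1},{"offset":[-0.14,0,0],"turn":0,"jaw":1},{"offset":[-0.15,0,0],"turn":0,"jaw":1},{"offset":[-0.15,0,0],"turn":0,"jaw":1},{"offset":[-0.15,0,-0.08],"turn":0,"jaw":1},{"offset":[0,0,-0.1],"turn":0,"jaw":1},{"offset":[0,0,0],"turn":0,"jaw":1}]'|grep -E "pos|time"
python3 - <<'E'
from h import *
np.set_printoptions(precision=4,suppress=True)
import pickle
s=get_state();p=read_camera("wrist");save(p,'w26');pickle.dump((p,s),open('d26.pkl','wb'))
q=read_camera("scene");save(q,'s26')
cv2.imwrite('pics/s26z.png',cv2.resize(q["pixels"][190:400,180:510],None,fx=2.4,fy=2.4,interpolation=cv2.INTER_CUBIC))
print(place_of(p,"stamp_top"))
r=read_camera("side");save(r,'d26s')
E
```

```text
time: 23.95
tool_pos: [0.5408, -0.3077, 0.2474]
[{'xy': [321.5, 294.4], 'conf': 0.59}]
```

View pics/w26.png

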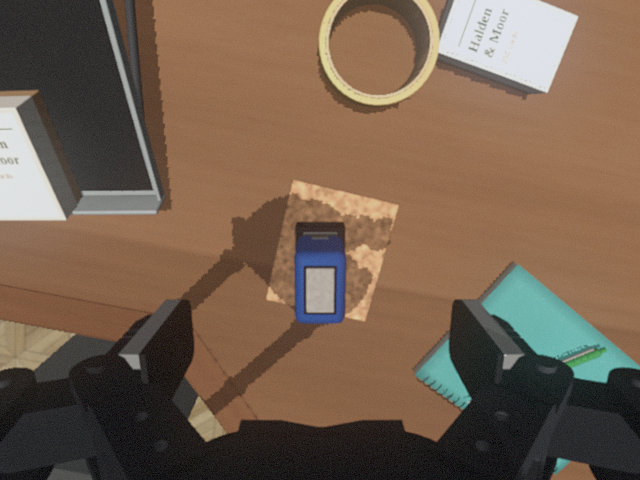

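View pics/s26z.png

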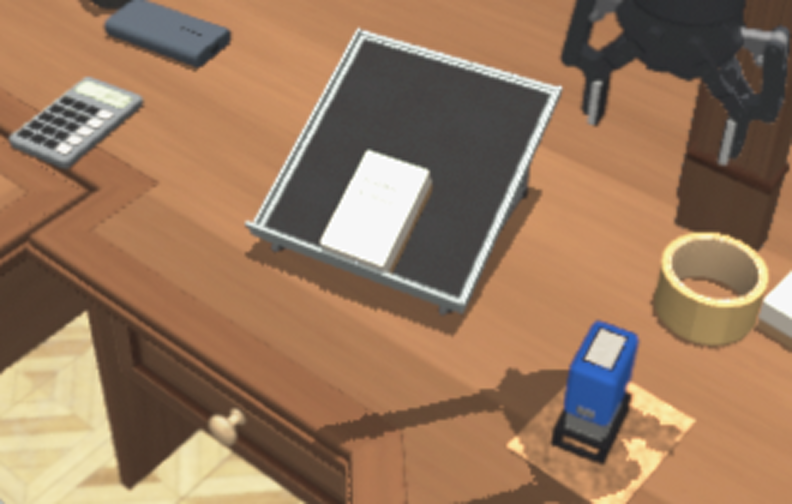

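View pics/d26s.png

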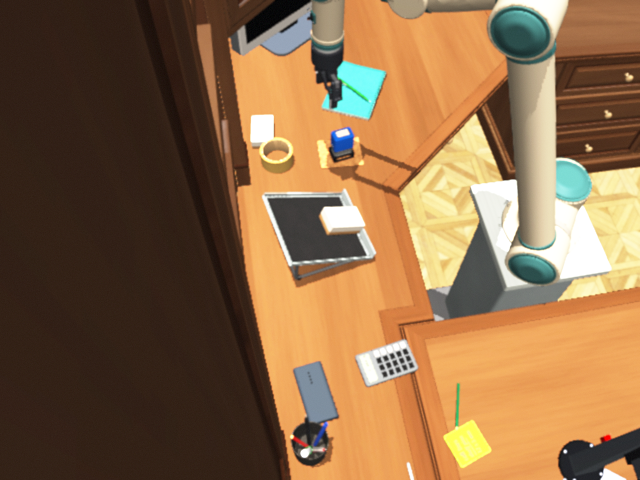

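```bash
python3 - <<'E'
from h import *
np.set_printoptions(precision=4,suppress=True)
import pickle
p,s=pickle.load(open('d26.pkl','rb'))
F=[onplane(p,u,(0,0,.004),st=s) for u in((296,223),(345,222))];m=(F[0]+F[1])/2;w=(F[0]-F[1]);w/=np.linalg.norm(w)
d=np.array([-w[1],w[0],0]);d*=-np.sign(d[0]);c=m+d*.031
M=[onplane(p,u,(0,0,.004),st=s) for u in((292,181),(398,206),(365,320),(267,299))]
print("foot far",F,"centre",c);poly=np.array([x[:2]*1000 for x in M],np.float32)
for k in(F[0],F[1],F[0]+d*.062,F[1]+d*.062): print("margin mm",cv2.pointPolygonTest(poly,tuple(map(float,k[:2]*1000)),True))
# cap top label size check for height
q=read_camera("scene");im=cv2.resize(q["pixels"],None,fx=4,fy=4,interpolation=cv2.INTER_CUBIC)
for P,E,col in((tw(T0,BED),BE,(255,255,0)),(tw(T0,lcl([.0485,-.0043,0],CB)),CE,(0,0,255))):
    z=proj(q,P)*4+1.5
    for a,b in E: cv2.line(im,tuple(z[a].astype(int)),tuple(z[b].astype(int)),col,1)
cv2.imwrite('pics/f.png',im[780:1340,1100:1700])
E
```

```text
foot far [array([ 0.5123, -0.2902,  0.004 ]), array([ 0.5217, -0.3341,  0.004 ])] centre [ 0.4866 -0.3187  0.004 ]
margin mm 11.546846314343682
margin mm 25.542452141337204
margin mm 19.45303914133755
margin mm 27.52512071568972
```

View pics/f.png

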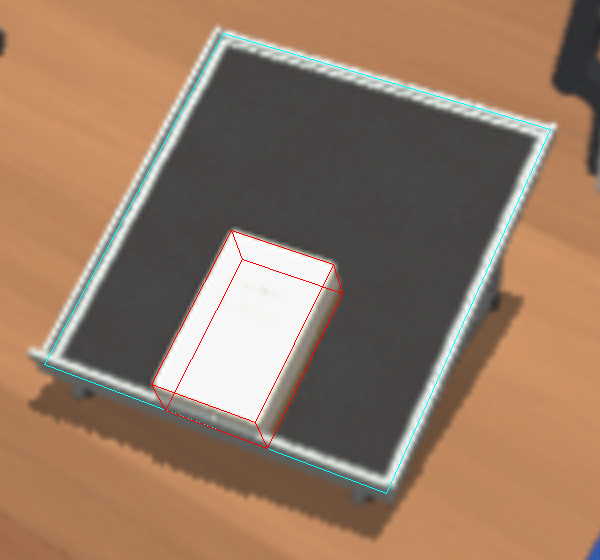

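```bash
python3 -c "
from station import *
print(finish_job(), get_state()['time'])"
```

```text
the job is handed in; nothing more can be done
the job is handed in; nothing more can be done
```

The job is done and handed in at about 24 s. `finish_job` reports no verdict, so these results are from my own checks.

- **Carton:** I pushed it down the slope with two fingertips until it hit the stop. A fit gave 48.4 mm up the tray and 0.06° out of square. In the last camera picture, a box drawn at 48.5 mm still matches it.
- **Tilting the stamp:** The tool could not lean, so I pivoted the stamp in the grip to about 24° by pushing its foot sideways against the outside of the stop.
- **Stamping:** I laid the stamp on the lid and pressed along the lid's normal. The force jumped from about 10 N to over 25 N, and the cap's lower edge was seen meeting the foot.
    - The first light touch was about 4 mm too low. The cap went down a few millimetres before I lifted and moved the stamp up.
    - For the full press it sat about 2 mm above the middle of the lid and was centred sideways.
- **Stamp on the mat:** I straightened it against the same stop edge. About 2° of lean remained in the grip. Once released it looked flat and upright, with its foot at least 11 mm inside the mat's edges.
- **Bystanders:** The calculator, tape roll and power bank look unmoved in the final pictures, judged by eye. The robot was clear of everything at hand-in.

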